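# Rock the cake-tin bases and clip the sound one in its holder

## Task

One of the two cake-tin bases on the stone slab is bent. Rock each on the slab, the left one first (as the robot faces it) and then the right: with the fingertips press it down against the slab on the near side of its tab, then on the far side, for about half a second each, and feel which one rocks. Then lift the sound base by its tab, lay it flat on the sloping bed of the steel holder, centred and with its lower rim against the lip, keeping hold until it lies there; let go, push the holder's clip all the way down onto it, and leave the bent base lying on the slab and the other kitchen things undisturbed.

Things in the scene. Friction and masses are not known exactly. Their poses are not given: they have to be found in the camera images.
- slab: Fixed stone pastry slab, 190 x 370 x 20 mm (x, y, z), flat top. Origin at the centre of its underside, its top 20 mm higher; x away from the robot, y to the robot's left. The two bases lie on it, one at each end of its y axis.
- base_a_tab (a point): Middle of the lifting tab of one of two alike round cake-tin bases (either may be the bent one): metal disc 150 mm across, 4 mm thick, about 0.26 kg; on it an upright flat tab 60 mm along y, 8 mm thick along x, 40 mm tall. The point is 20 mm above the disc's top face, on its axis. x: across the tab, away from the robot; z: square to the disc (if bent, to its half beyond the tab).
- base_a_near (a point): Press point on top of that base, robot side (-x) of the tab, 55 mm from it, 20 mm in from the rim; 4 mm above the slab's top when that half is down. A sound base is flat below. The bent one is a shallow V, folded 6 degrees along the tab: one half-disc lies down, the other is up (8 mm at its rim), and a light press rocks it over.
- base_a_far (a point): Press point on top of that base, far side (+x) of the tab, 55 mm from it, 20 mm in from the rim; 4 mm above the slab's top when that half is down.
- base_b_tab (a point): Middle of the lifting tab of one of two alike round cake-tin bases (either may be the bent one): metal disc 150 mm across, 4 mm thick, about 0.26 kg; on it an upright flat tab 60 mm along y, 8 mm thick along x, 40 mm tall. The point is 20 mm above the disc's top face, on its axis. x: across the tab, away from the robot; z: square to the disc (if bent, to its half beyond the tab).
- base_b_near (a point): Press point on top of that base, robot side (-x) of the tab, 55 mm from it, 20 mm in from the rim; 4 mm above the slab's top when that half is down. A sound base is flat below. The bent one is a shallow V, folded 6 degrees along the tab: one half-disc lies down, the other is up (8 mm at its rim), and a light press rocks it over.
- base_b_far (a point): Press point on top of that base, far side (+x) of the tab, 55 mm from it, 20 mm in from the rim; 4 mm above the slab's top when that half is down.
- holder_bed (a point): Point on the fixed steel holder's sloping bed, under the centre of a base that is home (lower rim touching the lip). x: up the slope, away from the robot, 32 degrees above level; y: level, to the left; z: square out of the bed. Bed 160 mm wide, from the lip (inner face at x = -75 mm, 13 mm high) up to x = +124 mm. The point is 70 mm above the work surface.
- clip_hinge (a point): Hinge axis (along y) of the holder's clip, above the top end of the bed: x = +115 mm, z = +12 mm from the bed point, in the bed's axes.
- clip_tip (a point): Centre of the round cross bar (10 mm diameter, 44 mm long along y) at the free end of the clip, 62 mm from the hinge. When the clip is down on a base it lies at about x = +53 mm, z = +9 mm in the bed's axes.
- clip (a joint): Angle of the clip's flat steel arm about its hinge (rad): 0 lying down on a base in the bed, growing as it opens; starts standing up at 1.2 to 1.4, its tip leaning slightly over the bed. It stays where it is left (stiff hinge, about 1.3 N at the tip) and goes down when its tip is pressed straight down.
- bowl: Mustard yellow ceramic mixing bowl, 150 mm across, 80 mm high, open; bystander. Origin at the centre of its underside.
- shaker: White plastic salt shaker, closed, 48 mm across, 97 mm high; bystander. Origin at the centre of its underside.
- jar: Glass jar of pie weights with a steel lid, 84 mm across, 120 mm high; bystander. Origin at the centre of its underside.
Mind the look-alikes: they are no part of the job. Leave any red or yellow look-alike of the part that bears base_a_tab alone.

How it is judged:
By the outcome, as a careful person would: the job done as asked, in the order asked, and still so for the second after the job is handed in, with the robot touching nothing.
It also fails if it takes over 70 s, if anything falls off the work surface, if the arm or the gripper's body presses on something with over 40 N, if the wrist force passes 120 N, or if a joint passes its speed limit or range.

## Robot

A 6-joint arm with a two-finger parallel gripper is mounted at the origin on the work surface. World frame = base frame: x ahead of the robot, y to its left, z up, the work surface at z = 0. Lengths are in mm, angles in degrees, forces in N, time in s.
With the tool pointing down it reaches from about 225 to 725 mm from the base axis. Payload 3.1 kg.
Tool frame: the origin (TCP) lies midway between the tips of the shut fingers; the grasp point (between the pads) lies hold_point_z behind it (hold_point_z is the distance from the TCP to the grasp point, in mm); x points along the fingers, y is the direction in which the jaws open and shut, and the axes are right-handed (so a half turn about x gives the same grasp; the last joint's range is limited). The gripper opens to 85 mm and grips with 20 to 120 N. Pads are 22 mm wide; open, the fingers measure 114 mm over their backs; the gripper's body (76 mm by 85 mm) begins 54 mm behind the grasp point. The pads swing forward as they close: fully open they stand 13 mm farther back than shut.
Start: joints at [63.667, 2.75, 5.684, 92.934, 0, 82.678], TCP at [171.023, 496.355, 231.312] pointing down, gripper open.
Joint ranges: [-166.93, 166.93], [-56.73, 111.36], [-69.38, 81.34], [-121.58, 131.49], [-85.45, 84.26], [-180, 180]. Speed limits (degrees/s): [159.86, 159.86, 180, 180, 180, 180].

## Interface

Orientations are given as a 3x3 rotation matrix whose columns are the frame's x, y, z axes.
In Python, from plant import * gives the robot as it stands.
- The arm moves only by the shell command python3 -m inch 'ROWS' [OPENING] [FORCE]. ROWS is JSON, a list of rows, each a list of 6 numbers: the shift along the tool's x, y, z in mm, then the turn, a rotation vector about the tool's x, y, z in units of 5 degrees (1.0 is 5 degrees). In form: [[x, y, z, ax, ay, az], ...]. A call has 1 to 12 rows; each row shifts and turns the pose as measured when the row begins, along the tool's axes as they then stand; what a row does not reach is not made up. A row lasts 1/10 s, in which the tool goes at most 50 mm and 8.59 degrees, less where a joint would pass 70% of its speed; a pose out of reach is approached as far as the arm can. A call with a gripper value outside its range is refused whole. OPENING is the closure, from 0 (fully open) to 1 (shut), set as the call begins (- or left out, the last holds). The fingers move at their own pace and stop on an object; FORCE is the grip in N (left out, the last holds). Time passes only in rows, so rows that do not move let the fingers close. It gives the time, the measured TCP pose, the force and the opening at its end, in the units of the state.
- read_state(): the state, without advancing time (a new reading comes with each control period).
- grab_frame(name): name is "side" or "top"; returns (picture, depth): 480x640x3 uint8, blue, green, red; 480x640 float32, mm along the optical axis (not along the pixel's ray), 0 where there is no reading.
- calibration(name): a dict with "fx", "fy", "cx", "cy" (pixels), "rvec" (rotation vector, rad) and "tvec" (3), from world to camera coordinates, as OpenCV has them. Camera axes: x right, y down, z forward; pixel columns grow to the right and rows downward; lengths in mm; the calibration is good to about 2 mm. A picture is of the moment at which its call begins. calibration takes no time and is no camera call.
- hand_in(): hands the job in, once; it reports no verdict.
The state is a dict: "time_s": time; "joints": joint angles; "dq": joint speeds; "effort": joint torques, N m; "position": TCP position; "orientation": TCP orientation; "contact_force": force on the tool from outside, world axes, zero at the start; "torque": the same for the moment, N m; "gripper_width": finger opening in mm.
Only numpy, scipy, OpenCV 4.12 (cv2) and the standard library are available. Lean on these libraries where they do the work, as an engineer would, in place of code of your own. Each camera call takes 0.05 s, during which the arm holds its last target.

## Working session

There is one attempt and no reset: what is moved stays moved. The work goes in short steps, Python scripts to look and compute and a shell command to move; the robot and the scene stay as the last step left them, time stands still between calls to the robot, and variables do not carry over. Pictures are saved under pics/ and viewed, and the job is handed in when it is done.

```bash
ls; mkdir -p pics; python3 - <<'E'
from plant import *
import cv2,numpy as np
s=read_state();print({k:np.round(v,2).tolist() for k,v in s.items()})
try: print(hold_point_z)
except Exception as e: print(e)
for n in("side","top"):
    p,d=grab_frame(n);cv2.imwrite(f"pics/{n}0.png",p);np.savez(f"{n}0.npz",p=p,d=d);print(calibration(n))
E
```

```text
pics
{'time_s': 0.0, 'joints': [63.67, 2.79, 5.59, 92.93, 0.0, 82.68], 'dq': [0.05, -0.01, 0.12, -0.07, 0.11, -0.01], 'effort': [-0.0, -33.88, 32.0, 0.02, -0.0, 0.0], 'position': [170.74, 495.8, 230.1], 'orientation': [[-0.0, 0.33, 0.95], [-0.0, 0.95, -0.33], [-1.0, -0.0, -0.0]], 'contact_force': [0.43, 0.19, 0.16], 'torque': [-0.02, 0.01, 0.01], 'gripper_width': 85.52}
18.700000000000003
{'fx': 507.9724058116907, 'fy': 507.9724058116907, 'cx': 315.04789663662666, 'cy': 235.15269092122617, 'rvec': array([ 2.34499441, -0.13904426,  0.04971445]), 'tvec': array([-526.58678634,  131.26868717, 1087.66303336])}
{'fx': 551.1417157451755, 'fy': 551.1417157451755, 'cx': 316.1489002854373, 'cy': 234.46688071402914, 'rvec': array([ 2.14056021, -2.17936744,  0.13620935]), 'tvec': array([  14.12892616,  524.07475397, 1244.26361449])}
```

View pics/side0.png

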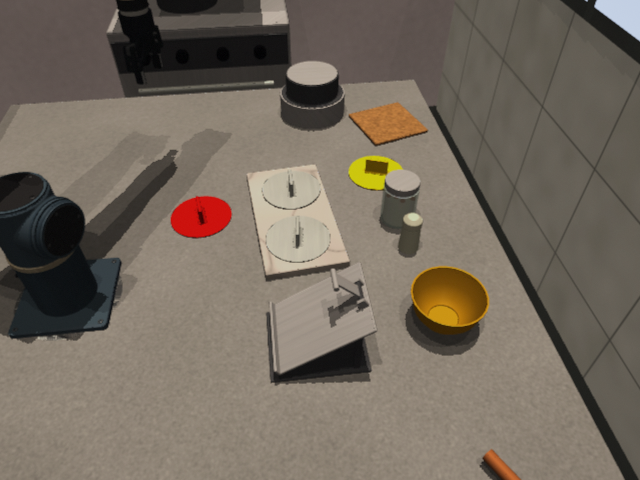

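View pics/top0.png

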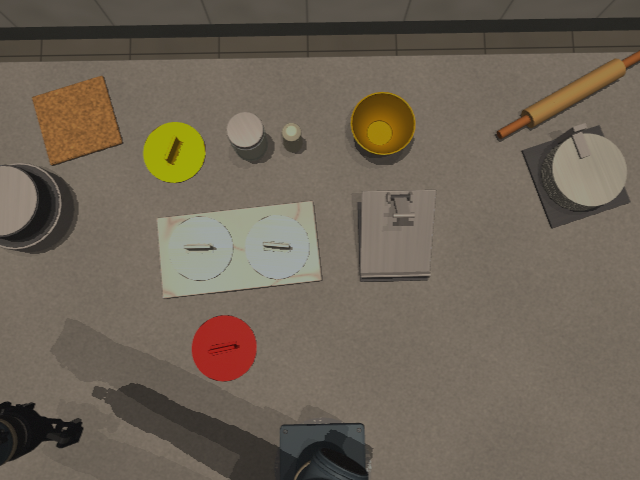

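Top view: the robot is at the bottom and x points up. The slab's left base is at about (201,248), the right base at (278,246), and the holder at (398,235) with its lip at the bottom and its clip at (402,208). The red disc at (224,348) and the yellow disc at (174,152) are the look-alikes. I'll enlarge it next.

```bash
cat > h.py <<'E'
from plant import *
import cv2,numpy as np
def cam(n):
    c=calibration(n);K=np.array([[c['fx'],0,c['cx']],[0,c['fy'],c['cy']],[0,0,1]]);R=cv2.Rodrigues(c['rvec'])[0];return K,R,np.array(c['tvec']).ravel()
def at_depth(n,u,v,d):
    K,R,t=cam(n);return R.T@(np.linalg.inv(K)@[u,v,1]*d-t)
def at_z(n,u,v,z):
    K,R,t=cam(n);r=R.T@np.linalg.inv(K)@[u,v,1];o=-R.T@t;return o+r*(z-o[2])/r[2]
def proj(n,P):
    K,R,t=cam(n);q=K@(R@np.array(P,float)+t);return q[:2]/q[2]
def crop(p,u0,v0,w,h,s,name):
    cv2.imwrite(name,cv2.resize(p[v0:v0+h,u0:u0+w],None,fx=s,fy=s,interpolation=cv2.INTER_CUBIC))
E
python3 - <<'E'
from h import *
p=np.load('top0.npz')['p'];q=np.load('side0.npz')['p']
crop(p,150,195,180,110,4.4,'pics/t1.png');crop(p,345,180,100,110,5,'pics/t2.png')
crop(q,240,155,120,130,4.5,'pics/s1.png');crop(q,255,255,140,130,4.5,'pics/s2.png')
E
```

```text
(no output)
```

View pics/t1.png

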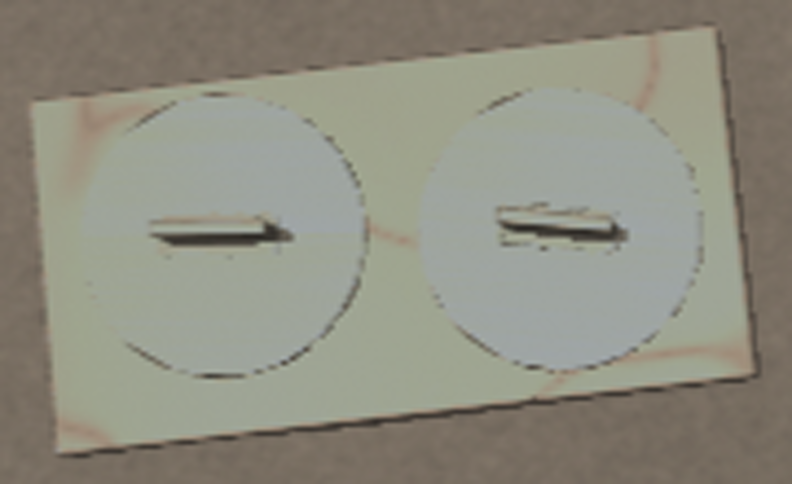

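View pics/t2.png

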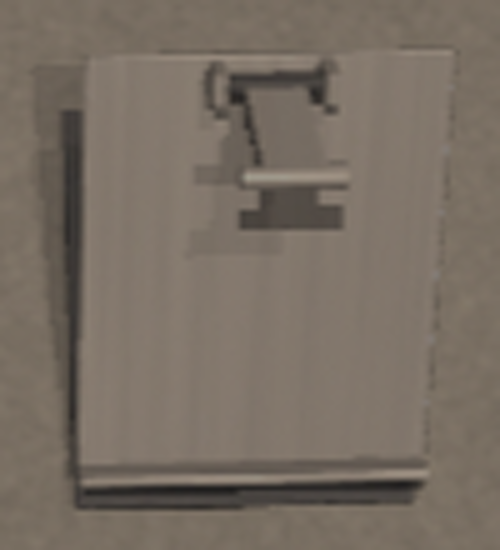

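View pics/s1.png

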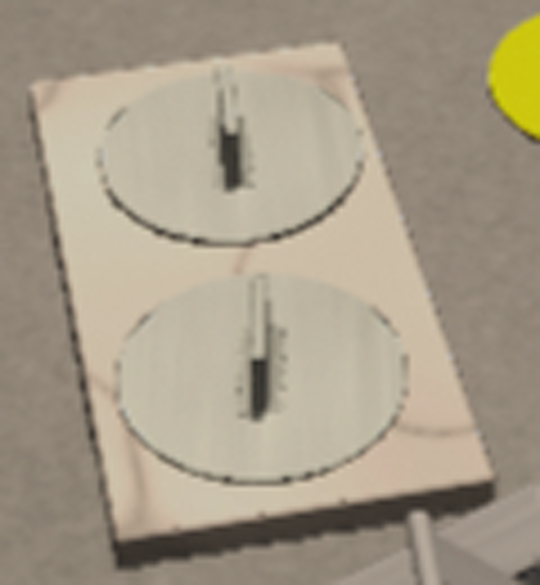

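View pics/s2.png

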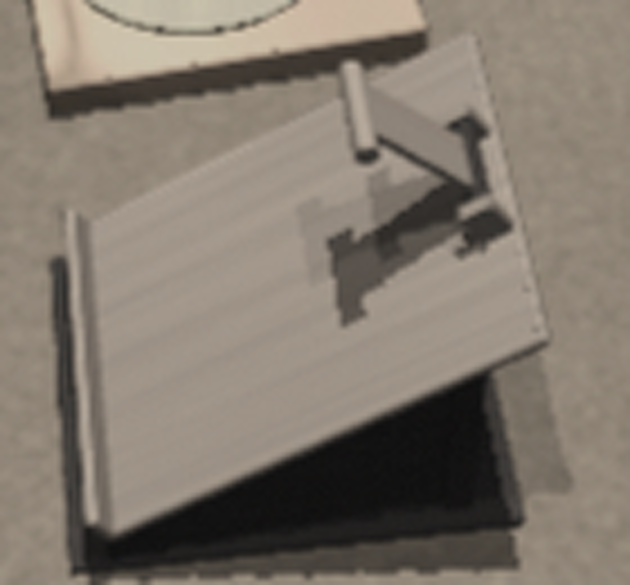

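```bash
python3 - <<'E'
from h import *
np.set_printoptions(suppress=True,precision=1)
g=lambda u,v:(150+u/4.4,195+v/4.4)
for n,c in [('TL',(32,101)),('TR',(716,27)),('BR',(757,376)),('BL',(57,455))]: print(n,at_z('top',*g(*c),20))
for n,c in [('L',(225,235.5)),('R',(560,229))]: print(n,at_z('top',*g(*c),24))
# side
g2=lambda u,v:(240+u/4.5,155+v/4.5)
for n,c in [('TL',(35,85)),('TR',(338,42)),('BR',(494,485)),('BL',(115,545))]: print('side',n,at_z('side',*g2(*c),20))
for n,c in [('L',(231,157)),('R',(261,377))]: print('side',n,at_z('side',*g2(*c),24))
for cn in('top','side'):
    d=np.load(cn+'0.npz')['d'];K,R,t=cam(cn)
    v,u=np.mgrid[:480,:640];P=(np.linalg.inv(K)@np.stack([u.ravel(),v.ravel(),np.ones(u.size)])*d.ravel()).T
    W=((P-t)@R).reshape(480,640,3);np.save(cn+'W.npy',W)
    poly={'top':[(365,230),(430,230),(428,268),(364,270)],'side':[(282,312),(325,293),(325,330),(285,358)]}[cn]
    m=np.zeros((480,640),np.uint8);cv2.fillPoly(m,[np.array(poly)],1);X=W[(m>0)&(d>0)]
    c=X.mean(0);w,s,vt=np.linalg.svd(X-c);nn=vt[2]*np.sign(vt[2][2]);print(cn,'bed',c,nn.round(4),'slope',np.degrees(np.arccos(nn[2])),'yaw',np.degrees(np.arctan2(-nn[1],-nn[0])),'rms',s[2]/len(X)**.5)
    # white discs halves heights
    for lab,cc in [('L',(510,213)),('R',(510,71))]:pass
E
```

```text
TL [571.4 376.4  20. ]
TR [604.9  11.3  20. ]
BR [418.3  -7.   20. ]
BL [383.6 360.1  20. ]
L [497.1 272.3  24. ]
R [497.4  95.5  24. ]
side TL [390.9 354.7  20. ]
side TR [574.  374.5  20. ]
side BR [608.4   5.5  20. ]
side BL [421.2 -10.9  20. ]
side L [500.5 268.8  24. ]
side R [501.2  90.4  24. ]
top bed [ 483.2 -175.8   60.1] [-0.5 -0.   0.8] slope 32.29741231932738 yaw 0.1368907614729949 rms 2.154041777025983
side bed [ 487.9 -173.4   61.4] [-0.5  0.   0.8] slope 32.07329208266379 yaw -0.07435143926506212 rms 1.2385318856304317
```

```bash
python3 - <<'E'
from h import *
p=np.load('top0.npz')['p'];q=np.load('side0.npz')['p']
a=cv2.resize(p[235:260,170:230],None,fx=13,fy=13,interpolation=cv2.INTER_CUBIC)
b=cv2.resize(p[235:260,250:310],None,fx=13,fy=13,interpolation=cv2.INTER_CUBIC)
cv2.imwrite('pics/t3.png',np.vstack([a[:290],b[:300]]))
a=cv2.resize(q[165:205,270:310],None,fx=10,fy=10,interpolation=cv2.INTER_CUBIC)
b=cv2.resize(q[210:250,280:320],None,fx=10,fy=10,interpolation=cv2.INTER_CUBIC)
cv2.imwrite('pics/s3.png',np.hstack([a,b]))
E
```

```text
(no output)
```

View pics/t3.png

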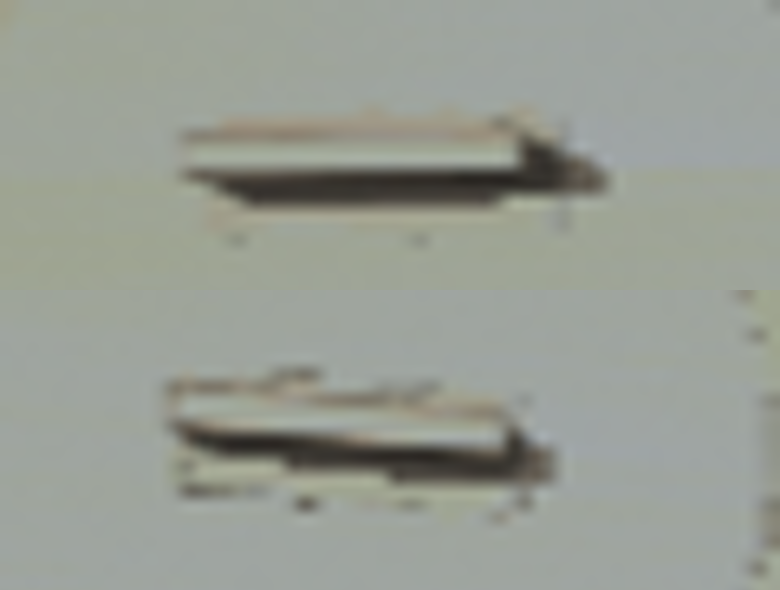

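View pics/s3.png

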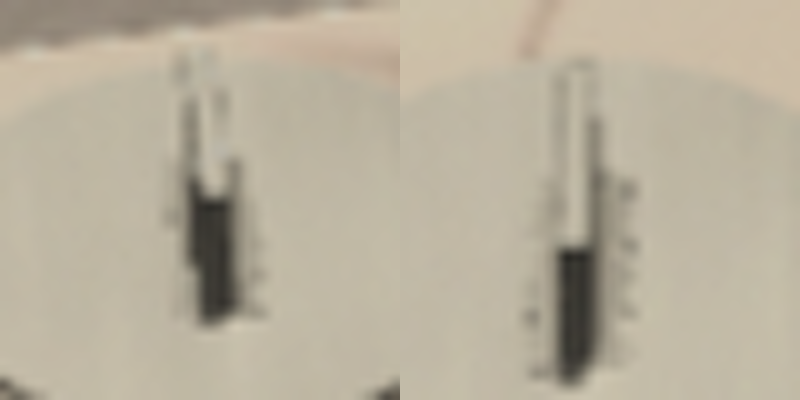

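```bash
python3 - <<'E'
from h import *
np.set_printoptions(suppress=True,precision=1)
def rep(l,a,b):
    d=a-b;print(l,(a+b)/2,'len',np.linalg.norm(d),'yaw of tab y',np.degrees(np.arctan2(-d[0],d[1])))
rep('topL',at_z('top',170+182/13,235+155/13,64),at_z('top',170+523/13,235+152/13,64))
rep('topR',at_z('top',250+172/13,235+117/13,64),at_z('top',250+508/13,235+138/13,64))
rep('sideL',at_z('side',270+19.5,165+6,64),at_z('side',270+21.3,165+19.7,64))
rep('sideR',at_z('side',280+17.7,210+6.5,64),at_z('side',280+17.5,210+24.6,64))
g=lambda u,v:(345+u/5,180+v/5)
hz=135.7; print('bed top corners',at_z('top',*g(88,57),hz),at_z('top',*g(455,50),hz))
a,b=at_z('top',*g(82,475),41.3),at_z('top',*g(428,467),41.3);print('lip',a,b); rep('lip',a,b)
a,b=at_z('top',*g(88,57),hz),at_z('top',*g(455,50),hz);rep('topedge',a,b)
g=lambda u,v:(255+u/4.5,255+v/4.5)
a,b=at_z('side',*g(470,38),hz),at_z('side',*g(545,345),hz);rep('s topedge',a,b)
a,b=at_z('side',*g(75,212),41.3),at_z('side',*g(97,523),41.3);rep('s lip',a,b)
W=np.load('topW.npy'); 
# clip tip from depth
print('tip top', W[215,404], W[215,408],W[215,400]); 
S=np.load('sideW.npy'); print('tip side',[S[v,u] for u,v in((334,275),(335,280),(336,286))])
# base heights profile along x for both bases, depth
for lab,c in(('L',(498.8,270.5)),('R',(499.3,93))):
  for n,A in(('top',W),('side',S)):
    o=[]
    for dx in range(-65,70,10):
        m=(abs(A[...,0]-c[0]-dx)<5)&(abs(A[...,1]-c[1])<(75**2-dx*dx)**.5*0.75)&(A[...,2]>0)&(A[...,2]<60)
        if abs(dx)<10:m&=(abs(A[...,1]-c[1])>38)
        o.append(np.median(A[...,2][m]))
    print(lab,n,np.array(o))
E
```

```text
topL [497.1 273.1  64. ] len 58.97284113097679 yaw of tab y -0.5166924411795979
topR [498.5  95.3  64. ] len 58.334931951173104 yaw of tab y -4.616636620033555
sideL [499.6 268.   64. ] len 55.61566236895694 yaw of tab y -0.013033266162181615
sideR [501.7  93.1  64. ] len 59.44304195398168 yaw of tab y -5.672170639743637
bed top corners [602.9 -96.2 135.7] [ 603.2 -254.   135.7]
lip [428.2 -96.7  41.3] [ 429.  -254.6   41.3]
lip [ 428.6 -175.6   41.3] len 157.91321242794584 yaw of tab y 0.29071110821218815
topedge [ 603.  -175.1  135.7] len 157.82491189179905 yaw of tab y 0.10293075498502423
s topedge [ 604.4 -180.1  135.7] len 156.393284483267 yaw of tab y 0.13000474761902292
s lip [ 431.  -178.4   41.3] len 156.84105117876112 yaw of tab y 0.042527790817452914
tip top [ 542.6 -175.3  183.3] [ 542.2 -183.1  185.5] [ 542.6 -166.9  184.6]
tip side [array([ 544.6, -169.1,  187.4]), array([ 544.9, -179.8,  186.6]), array([ 544.5, -194.2,  187.8])]
L top [26.4 26.7 25.7 25.4 24.6 24.2 23.6 23.8 24.2 24.6 25.1 25.7 26.5 27.1]
L side [25.1 24.5 25.2 24.7 24.3 23.6 23.9 23.2 24.1 25.  25.8 26.1 26.9 27.5]
R top [23.1 23.1 23.4 23.7 23.3 23.7 23.1 23.7 23.4 23.1 23.3 23.3 23.5 23.1]
R side [23.  23.2 23.2 23.3 23.2 23.4 23.4 22.9 23.2 23.3 23.2 23.2 23.3 23.4]
```

The depth profile already hints that the left base is bent, because its rims sit about 3 mm high. I'll confirm that by rocking it. Next I'll turn the tool so its y axis lies along world x, with the fingers shut.

```bash
cat >> h.py <<'E'
def st():
    s=read_state();np.set_printoptions(suppress=True,precision=2)
    print('t',round(s['time_s'],2),'pos',np.array(s['position']),'w',round(s['gripper_width'],1),'F',np.array(s['contact_force']),'j',np.array(s['joints']));print(np.array(s['orientation']).round(3));return s
def go(P,R=None):
    s=st();R0=np.array(s['orientation']);d=np.array(P,float)-s['position'];print('tool shift',R0.T@d)
    if R is not None: print('turn units',cv2.Rodrigues(R0.T@np.array(R,float))[0].ravel()*180/np.pi/5)
E
python3 -m inch '[[5,0,0,1.7,0,0],[10,0,0,1.7,0,0],[10,0,0,1.7,0,0],[10,0,0,1.7,0,0],[10,0,0,1.7,0,0],[10,0,0,1.7,0,0],[10,0,0,1.7,0,0],[5,0,0,1.7,0,0],[0,0,0,0.5,0,0],[0,0,0,0,0,0]]' 1 20
python3 -c "
from h import *
go((443,270,110),[[0,1,0],[0,0,-1],[-1,0,0]])"
```

```text
time_s: 1.1
position: [168.7, 491.6, 150.3]
orientation: [[-0.007, 1.0, -0.013], [-0.014, -0.013, -1.0], [-1.0, -0.007, 0.014]]
contact_force: [-0.6, -0.5, 1.2]
gripper_width: 0.1
t 1.1 pos [168.66 491.61 150.34] w 0.1 F [-0.59 -0.49  1.24] j [ 63.67   2.76  -3.52  84.6    0.   154.41]
[[-0.01  1.   -0.01]
 [-0.01 -0.01 -1.  ]
 [-1.   -0.01  0.01]]
tool shift [ 41.51 277.44 217.49]
turn units [-0.15  0.16  0.08]
```

```bash
python3 -m inch '[[2,30,23,0,0.1,0.1],[3,36,28,-0.1,0.1,0],[3,36,28,0,0,0],[3,36,28,0,0,0],[3,36,28,0,0,0],[3,36,28,0,0,0],[3,36,28,0,0,0],[0,28,22,0,0,0],[0,0,0,0,0,0]]'
python3 -c "
from h import *
for n in('top','side'):
    p,d=grab_frame(n);cv2.imwrite('pics/%s1.png'%n,p)
    s=read_state();u=proj(n,s['position']);print(n,u)
    crop(p,int(u[0])-60,int(u[1])-60,120,120,5,'pics/%s1c.png'%n)
go((443,270,110),[[0,1,0],[0,0,-1],[-1,0,0]])"
```

```text
time_s: 2.0
position: [451.8, 272.2, 127.6]
orientation: [[0.003, 1.0, 0.015], [0.005, 0.014, -1.0], [-1.0, 0.003, -0.005]]
contact_force: [-0.2, 0.7, 1.6]
gripper_width: 0.0
top [190.58967551 265.84967408]
side [268.15082083 156.93883522]
t 2.1 pos [448.78 274.32 127.51] w -0.1 F [ 0.24 -0.54  0.36] j [ 23.94   2.8   -6.08  80.97   0.31 112.93]
[[ 0.    1.    0.02]
 [ 0.01  0.02 -1.  ]
 [-1.    0.   -0.01]]
tool shift [17.48 -5.86  4.32]
turn units [ 0.2  -0.07 -0.  ]
```

View pics/top1c.png

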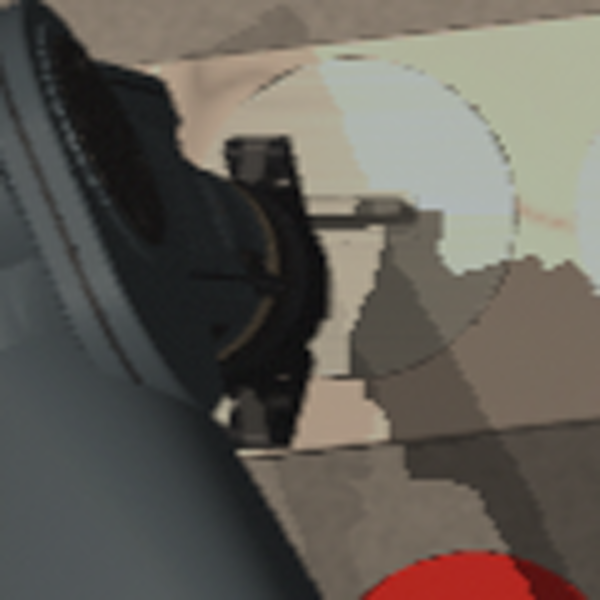

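View pics/side1c.png

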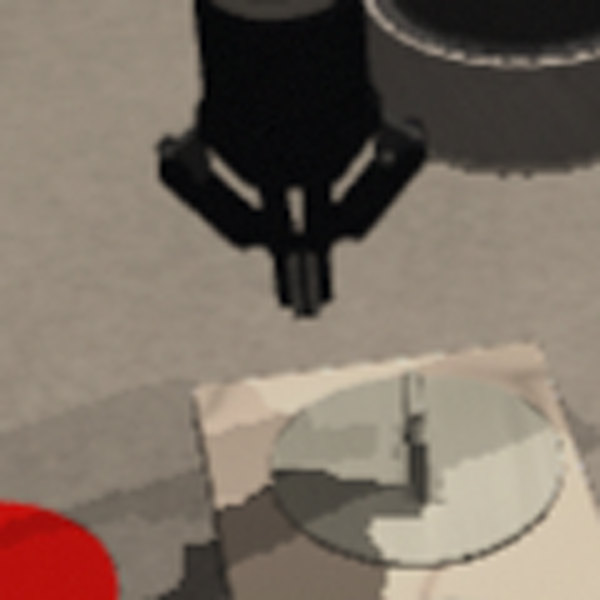

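The side view shows the fingertips at crop (303,310), about 1 mm from where the calibration puts them, so the side camera can be trusted. Next I'll press the left base on its near side.

```bash
python3 -m inch '[[15,-5,4,0.2,0,0],[25,0,0,0,0,0],[20,0,0,0,0,0],[15,0,0,0,0,0],[5,0,0,0,0,0],[0,0,0,0,0,0]]'
python3 -c "
from h import *
go((443.5,270,24),[[0,1,0],[0,0,-1],[-1,0,0]])"
```

```text
time_s: 2.7
position: [437.6, 277.2, 46.6]
orientation: [[-0.001, 1.0, 0.014], [0.01, 0.014, -1.0], [-1.0, -0.001, -0.01]]
contact_force: [-0.4, 1.0, -0.1]
gripper_width: 0.1
t 2.7 pos [437.57 277.2   46.56] w 0.1 F [-0.36  1.01 -0.06] j [ 24.61   3.87 -14.33  71.62   0.52 113.81]
[[-0.    1.    0.01]
 [ 0.01  0.01 -1.  ]
 [-1.   -0.   -0.01]]
tool shift [22.49  5.85  7.5 ]
turn units [ 0.16 -0.11  0.01]
```

```bash
python3 -m inch '[[0,2,3,0,0,0]]'; python3 -m inch '[[0,0,0,0,0,0]]';python3 -m inch '[[0,0,0,0,0,0]]'
```

```text
time_s: 2.8
position: [438.9, 275.1, 47.0]
orientation: [[-0.001, 1.0, 0.016], [0.01, 0.016, -1.0], [-1.0, -0.001, -0.01]]
contact_force: [0.3, -0.3, 0.0]
gripper_width: -0.1
time_s: 2.9
position: [439.5, 275.4, 48.0]
orientation: [[0.0, 1.0, 0.017], [0.01, 0.017, -1.0], [-1.0, 0.0, -0.01]]
contact_force: [0.5, -0.5, -0.1]
gripper_width: 0.0
time_s: 3.0
position: [440.1, 275.8, 49.0]
orientation: [[0.002, 1.0, 0.017], [0.011, 0.017, -1.0], [-1.0, 0.002, -0.011]]
contact_force: [0.3, -0.2, 0.4]
gripper_width: -0.1
```

```bash
python3 -m inch '[[10,2,4,0,0,0],[8,2,3,0,0,0],[4,0,0,0,0,0]]'; python3 -m inch '[[3,0,0,0,0,0]]';python3 -m inch '[[3,0,0,0,0,0]]'
```

```text
time_s: 3.3
position: [446.8, 269.2, 27.8]
orientation: [[0.007, 1.0, 0.017], [0.013, 0.016, -1.0], [-1.0, 0.007, -0.013]]
contact_force: [-0.4, 0.1, -0.4]
gripper_width: -0.0
time_s: 3.4
position: [446.5, 268.8, 23.9]
orientation: [[0.006, 1.0, 0.016], [0.013, 0.016, -1.0], [-1.0, 0.006, -0.013]]
contact_force: [-1.8, 0.3, 32.1]
gripper_width: 0.1
time_s: 3.5
position: [446.7, 268.9, 24.0]
orientation: [[0.006, 1.0, 0.016], [0.013, 0.016, -1.0], [-1.0, 0.006, -0.013]]
contact_force: [-10.3, -4.4, 31.7]
gripper_width: 0.1
```

```bash
python3 -m inch '[[3,1,2,0,0,0]]'; python3 -m inch '[[3,0,1,0,0,0]]'
```

```text
time_s: 3.6
position: [446.8, 268.8, 24.1]
orientation: [[0.004, 1.0, 0.017], [0.018, 0.017, -1.0], [-1.0, 0.004, -0.018]]
contact_force: [-10.4, 3.4, 16.7]
gripper_width: 0.1
time_s: 3.7
position: [446.6, 268.9, 24.1]
orientation: [[0.004, 1.0, 0.017], [0.02, 0.017, -1.0], [-1.0, 0.004, -0.02]]
contact_force: [-4.9, -2.2, 13.9]
gripper_width: -0.1
```

```bash
python3 -m inch '[[3,0,0,0,0,0],[3,0,0,0,0,0],[3,0,0,0,0,0]]'
cat >> h.py <<'E'
def prof(c):
    p,d=grab_frame('side');K,R,t=cam('side')
    v,u=np.mgrid[:480,:640];P=(np.linalg.inv(K)@np.stack([u.ravel(),v.ravel(),np.ones(u.size)])*d.ravel()).T
    A=((P-t)@R).reshape(480,640,3);o=[]
    for dx in range(-65,70,10):
        m=(d>0)&(abs(A[...,0]-c[0]-dx)<5)&(abs(A[...,1]-c[1])<(75**2-dx*dx)**.5*0.75)&(A[...,2]>10)&(A[...,2]<45)
        if abs(dx)<10:m&=(abs(A[...,1]-c[1])>38)
        o.append(np.median(A[...,2][m]) if m.sum()>5 else np.nan)
    print('profile x-65..65',np.array(o).round(1));return p
E
python3 -c "
from h import *
cv2.imwrite('pics/sLn.png',prof((499.5,269)));st()"
```

```text
time_s: 4.0
position: [446.7, 268.9, 24.1]
orientation: [[0.005, 1.0, 0.017], [0.02, 0.017, -1.0], [-1.0, 0.005, -0.02]]
contact_force: [-5.8, -3.0, 14.6]
gripper_width: 0.2
profile x-65..65 [24.5 24.9 23.8 23.4 23.4 23.2 22.8 23.3 24.6 25.7 26.3 27.1 29.  29.8]
t 4.05 pos [446.67 268.89  24.05] w -0.0 F [-6.16 -2.9  15.46] j [ 23.1    4.73 -16.11  68.45   0.93 112.11]
[[ 0.01  1.    0.02]
 [ 0.02  0.02 -1.  ]
 [-1.    0.01 -0.02]]
```

With the near side pressed down, the far rim reads about 30 mm against a flat level of about 23. Next I'll press the left base on its far side.

```bash
python3 -m inch '[[-25,0,0,0,0,0],[-35,0,0,0,0.1,0.05],[-15,15,0,0,0.1,0],[0,40,0,0,0,0],[0,40,0,0,0,0],[0,10,0,0,0,0]]'
python3 -c "
from h import *
go((554,270,24),[[0,1,0],[0,0,-1],[-1,0,0]])"
```

```text
time_s: 4.65
position: [551.8, 269.1, 102.2]
orientation: [[0.008, 1.0, 0.02], [0.038, 0.02, -0.999], [-0.999, 0.008, -0.038]]
contact_force: [-0.2, 0.2, 0.3]
gripper_width: -0.3
t 4.65 pos [551.84 269.1  102.15] w -0.3 F [-0.21  0.19  0.33] j [ 18.75  15.07   4.74  78.56   1.91 107.64]
[[ 0.01  1.    0.02]
 [ 0.04  0.02 -1.  ]
 [-1.    0.01 -0.04]]
tool shift [78.14  1.53  2.08]
turn units [ 0.23 -0.43 -0.09]
```

```bash
python3 -m inch '[[20,0,0,0,-0.3,0],[25,2,0,0.1,-0.3,0],[15,2,0,0,0,0],[5,0,0,0,0,0]]'
python3 -c "
from h import *
go((554,270,24),[[0,1,0],[0,0,-1],[-1,0,0]])"
```

```text
time_s: 5.05
position: [556.6, 269.6, 31.3]
orientation: [[0.007, 1.0, 0.009], [-0.019, 0.01, -1.0], [-1.0, 0.007, 0.019]]
contact_force: [0.2, -0.3, -0.5]
gripper_width: -0.0
t 5.05 pos [556.63 269.55  31.28] w -0.0 F [ 0.19 -0.33 -0.46] j [ 20.22  19.27   1.72  72.44  -1.16 109.67]
[[ 0.01  1.    0.01]
 [-0.02  0.01 -1.  ]
 [-1.    0.01  0.02]]
tool shift [ 7.25 -2.68 -0.61]
turn units [ 0.11  0.22 -0.08]
```

```bash
python3 -m inch '[[3,-2,0,0,0.2,0]]'; python3 -m inch '[[3,0,0,0,0,0]]';python3 -m inch '[[3,0,0,0,0,0]]'; python3 -m inch '[[3,0,0,0,0,0]]'
```

```text
time_s: 5.15
position: [552.9, 269.7, 26.4]
orientation: [[0.004, 1.0, 0.011], [-0.001, 0.011, -1.0], [-1.0, 0.004, 0.001]]
contact_force: [-1.0, 0.0, -0.0]
gripper_width: -0.1
time_s: 5.25
position: [552.0, 269.1, 24.0]
orientation: [[0.003, 1.0, 0.011], [-0.002, 0.011, -1.0], [-1.0, 0.003, 0.002]]
contact_force: [-4.4, -3.4, 19.9]
gripper_width: 0.0
time_s: 5.35
position: [551.9, 269.1, 24.0]
orientation: [[0.005, 1.0, 0.011], [-0.001, 0.011, -1.0], [-1.0, 0.004, 0.001]]
contact_force: [-4.3, -2.0, 15.0]
gripper_width: 0.1
time_s: 5.45
position: [551.9, 269.1, 24.1]
orientation: [[0.006, 1.0, 0.011], [0.0, 0.011, -1.0], [-1.0, 0.006, -0.0]]
contact_force: [-3.6, -0.9, 6.6]
gripper_width: 0.2
```

```bash
python3 -m inch '[[4,0,0,0,0,0],[4,0,0,0,0,0],[4,0,0,0,0,0],[4,0,0,0,0,0]]'
python3 -c "
from h import *
cv2.imwrite('pics/sLf.png',prof((499.5,269)));st()"
```

```text
time_s: 5.85
position: [551.9, 269.1, 24.1]
orientation: [[0.013, 1.0, 0.011], [0.004, 0.011, -1.0], [-1.0, 0.013, -0.004]]
contact_force: [-5.3, -2.7, 11.2]
gripper_width: 0.3
profile x-65..65 [29.9 29.3 27.8 26.7 25.9 24.8 23.7 23.  23.5 22.8 23.4 23.7 24.6 24.2]
t 5.9 pos [551.98 269.14  24.08] w -0.0 F [-5.13 -1.84 11.59] j [ 19.76  18.    -0.72  70.48  -0.04 109.13]
[[ 0.01  1.    0.01]
 [ 0.    0.01 -1.  ]
 [-1.    0.01 -0.  ]]
```

The left base rocks: the near rim rises to about 30 mm when the far side is pressed. Now the right base, near side first.

```bash
python3 -m inch '[[-25,0,0,0,0,-0.1],[-35,0,5,0,0,0],[-15,-15,30,0.5,0,0],[0,-25,42,0.6,0,0],[0,-25,42,0,0,0],[0,-25,42,0,0,0],[0,-8,10,0,0,0]]'
python3 -c "
from h import *
go((445,98,24),[[0,.996,-.087],[0,-.087,-.996],[-1,0,0]])"
```

```text
time_s: 6.6
position: [443.6, 100.2, 107.6]
orientation: [[0.021, 0.996, -0.085], [0.008, -0.085, -0.996], [-1.0, 0.02, -0.01]]
contact_force: [0.7, 1.0, 0.8]
gripper_width: -0.1
t 6.6 pos [443.61 100.16 107.57] w -0.1 F [0.69 1.03 0.84] j [  4.01  -8.73 -19.44  78.07   0.37  98.9 ]
[[ 0.02  1.   -0.09]
 [ 0.01 -0.09 -1.  ]
 [-1.    0.02 -0.01]]
tool shift [83.56 -0.11  2.83]
turn units [ 0.02 -0.11 -0.23]
```

```bash
python3 -m inch '[[20,0,2,0,-0.1,-0.2],[25,0,0,0,0,0],[15,0,0,0,0,0],[5,0,0,0,0,0]]'
python3 -c "
from h import *
go((445,98,24),[[0,.996,-.087],[0,-.087,-.996],[-1,0,0]])"
```

```text
time_s: 7.0
position: [445.9, 97.3, 42.1]
orientation: [[0.011, 0.996, -0.089], [0.002, -0.089, -0.996], [-1.0, 0.011, -0.003]]
contact_force: [0.0, 0.6, 0.5]
gripper_width: 0.1
t 7.0 pos [445.91  97.25  42.08] w 0.1 F [0.02 0.61 0.49] j [  3.83  -5.64 -24.26  70.73   0.06  98.95]
[[ 0.01  1.   -0.09]
 [ 0.   -0.09 -1.  ]
 [-1.    0.01 -0.  ]]
tool shift [18.07 -1.17 -0.61]
turn units [-0.02 -0.03 -0.13]
```

```bash
python3 -m inch '[[10,0,0,0,0,-0.1],[4,0,0,0,0,0]]'; python3 -m inch '[[3,0,0,0,0,0]]';python3 -m inch '[[3,0,0,0,0,0]]'; python3 -m inch '[[3,0,0,0,0,0]]'; python3 -m inch '[[3,0,0,0,0,0]]'
```

```text
time_s: 7.2
position: [446.1, 98.1, 26.3]
orientation: [[0.001, 0.996, -0.088], [0.003, -0.088, -0.996], [-1.0, 0.001, -0.003]]
contact_force: [0.4, 1.0, -0.5]
gripper_width: 0.1
time_s: 7.3
position: [446.5, 98.3, 23.9]
orientation: [[0.001, 0.996, -0.088], [0.003, -0.088, -0.996], [-1.0, 0.001, -0.003]]
contact_force: [-8.6, -0.6, 27.1]
gripper_width: -0.2
time_s: 7.4
position: [446.6, 98.3, 23.9]
orientation: [[0.0, 0.996, -0.087], [0.002, -0.087, -0.996], [-1.0, 0.0, -0.002]]
contact_force: [-11.3, -1.2, 26.1]
gripper_width: 0.0
time_s: 7.5
position: [446.5, 98.2, 24.0]
orientation: [[-0.0, 0.996, -0.087], [0.001, -0.087, -0.996], [-1.0, -0.0, -0.001]]
contact_force: [-7.8, -0.6, 15.0]
gripper_width: -0.0
time_s: 7.6
position: [446.5, 98.3, 24.0]
orientation: [[-0.0, 0.996, -0.086], [0.0, -0.086, -0.996], [-1.0, -0.0, -0.0]]
contact_force: [-7.5, -1.7, 14.4]
gripper_width: 0.3
```

```bash
python3 -m inch '[[4,0,0,0,0,0],[4,0,0,0,0,0],[4,0,0,0,0,0]]'
python3 -c "
from h import *
cv2.imwrite('pics/sRn.png',prof((500.5,92)))"
python3 -m inch '[[-25,0,0,0,0,0],[-35,0,0,0,0,0],[-15,15,0,0,0,0],[0,40,0,0,0,0],[0,40,0,0,0,0],[0,12,0,0,0,0]]'
python3 -c "
from h import *
go((554.6,88.7,24),[[0,.996,-.087],[0,-.087,-.996],[-1,0,0]])"
```

```text
time_s: 7.9
position: [446.5, 98.3, 24.0]
orientation: [[-0.001, 0.996, -0.085], [-0.002, -0.085, -0.996], [-1.0, -0.0, 0.002]]
contact_force: [-10.3, -1.6, 18.9]
gripper_width: -0.1
profile x-65..65 [24.  24.4 23.9 23.  23.  23.  23.  23.  23.4 23.1 23.3 23.1 23.3 23.1]
time_s: 8.55
position: [558.8, 91.0, 107.4]
orientation: [[0.009, 0.997, -0.082], [-0.001, -0.082, -0.997], [-1.0, 0.009, 0.0]]
contact_force: [-0.4, -0.1, 0.3]
gripper_width: 0.1
t 8.55 pos [558.83  91.02 107.44] w 0.1 F [-0.38 -0.06  0.34] j [ 2.51  8.78 -1.93 78.8  -0.08 97.21]
[[ 0.01  1.   -0.08]
 [-0.   -0.08 -1.  ]
 [-1.    0.01  0.  ]]
tool shift [83.4  -4.75  2.63]
turn units [ 0.06  0.   -0.1 ]
```

```bash
python3 -m inch '[[20,-4,2,0,0,-0.1],[27,0,0,0,0,0],[18,0,0,0,0,0],[8,0,0,0,0,0],[4,0,0,0,0,0]]'
python3 -c "
from h import *
go((554.6,88.7,24),[[0,.996,-.087],[0,-.087,-.996],[-1,0,0]])"
```

```text
time_s: 9.05
position: [563.9, 89.8, 32.1]
orientation: [[0.012, 0.997, -0.082], [0.0, -0.082, -0.997], [-1.0, 0.012, -0.001]]
contact_force: [-1.1, -0.6, 0.1]
gripper_width: 0.3
t 9.05 pos [563.94  89.82  32.14] w 0.3 F [-1.08 -0.6   0.11] j [ 2.32 11.66 -7.41 70.27 -0.   97.02]
[[ 0.01  1.   -0.08]
 [ 0.   -0.08 -1.  ]
 [-1.    0.01 -0.  ]]
tool shift [ 8.03 -9.31  1.89]
turn units [ 0.06 -0.02 -0.13]
```

```bash
python3 -m inch '[[0,-8,1,0,0,-0.1]]'; python3 -m inch '[[4,-2,0,0,0,0]]';python3 -m inch '[[3,0,0,0,0,0]]'; python3 -m inch '[[3,0,0,0,0,0]]'; python3 -m inch '[[3,0,0,0,0,0]]'
```

```text
time_s: 9.15
position: [556.0, 89.5, 31.9]
orientation: [[0.003, 0.997, -0.082], [0.001, -0.082, -0.997], [-1.0, 0.003, -0.001]]
contact_force: [-0.5, -0.3, 0.4]
gripper_width: 0.1
time_s: 9.25
position: [554.2, 89.8, 29.1]
orientation: [[0.004, 0.997, -0.082], [0.001, -0.082, -0.997], [-1.0, 0.004, -0.002]]
contact_force: [1.6, -0.1, -0.1]
gripper_width: -0.2
time_s: 9.35
position: [554.3, 89.9, 26.7]
orientation: [[0.005, 0.997, -0.081], [0.001, -0.081, -0.997], [-1.0, 0.005, -0.002]]
contact_force: [-0.9, -0.3, -0.8]
gripper_width: 0.1
time_s: 9.45
position: [554.9, 90.0, 24.4]
orientation: [[0.007, 0.997, -0.081], [0.001, -0.081, -0.997], [-1.0, 0.006, -0.002]]
contact_force: [-0.4, -0.6, -0.2]
gripper_width: 0.0
time_s: 9.55
position: [555.1, 90.0, 24.0]
orientation: [[0.007, 0.997, -0.081], [0.001, -0.081, -0.997], [-1.0, 0.007, -0.002]]
contact_force: [-9.1, -0.3, 19.9]
gripper_width: 0.1
```

```bash
python3 -m inch '[[4,0,0,0,0,0],[4,0,0,0,0,0],[4,0,0,0,0,0],[4,0,0,0,0,0],[4,0,0,0,0,0]]'
python3 -c "
from h import *
cv2.imwrite('pics/sRf.png',prof((500.5,92)))"
python3 -m inch '[[-25,0,0,0,0,0],[-35,0,0,0,0,0],[-30,0,0,0,0,0],[-5,0,0,0,0,0]]' 0.35
python3 -c "
from h import *
go((499.8,93.5,105),[[0,.996,-.087],[0,-.087,-.996],[-1,0,0]])"
```

```text
time_s: 10.05
position: [555.1, 90.0, 24.0]
orientation: [[0.012, 0.997, -0.08], [-0.0, -0.08, -0.997], [-1.0, 0.012, -0.001]]
contact_force: [-7.6, -0.7, 16.0]
gripper_width: -0.3
profile x-65..65 [22.9 23.2 23.4 23.1 23.2 23.2 23.1 22.9 23.3 22.9 22.7 23.8 24.6 23.7]
time_s: 10.5
position: [553.3, 90.0, 122.9]
orientation: [[0.012, 0.997, -0.08], [-0.0, -0.08, -0.997], [-1.0, 0.012, -0.001]]
contact_force: [0.2, 0.4, 0.4]
gripper_width: 55.5
t 10.5 pos [553.29  90.02 122.91] w 55.5 F [0.2  0.43 0.37] j [ 2.41  7.45 -1.63 80.24 -0.05 97.02]
[[ 0.01  1.   -0.08]
 [-0.   -0.08 -1.  ]
 [-1.    0.01 -0.  ]]
tool shift [ 17.27 -53.81   0.84]
turn units [ 0.08 -0.01 -0.14]
```

The right base doesn't rock: its profile stays flat to within 1.5 mm, so it is the sound one. I'll grasp its tab.

```bash
python3 -m inch '[[0,-30,0,0,0,-0.1],[0,-24,0,0,0,0],[0,0,0,0,0,0],[0,0,0,0,0,0]]'
python3 -c "
from h import *
p,d=grab_frame('side');crop(p,250,150,110,110,5.5,'pics/g1.png')
go((499.8,93.5,31),[[0,.996,-.087],[0,-.087,-.996],[-1,0,0]])"
```

```text
time_s: 10.9
position: [500.2, 94.4, 122.6]
orientation: [[0.008, 0.997, -0.081], [0.001, -0.081, -0.997], [-1.0, 0.008, -0.001]]
contact_force: [1.2, -0.2, 0.7]
gripper_width: 55.2
t 10.95 pos [499.96  94.37 122.42] w 55.5 F [-0.49  0.95 -0.26] j [ 3.12  0.12 -9.39 80.11  0.01 97.76]
[[ 0.01  1.   -0.08]
 [ 0.   -0.08 -1.  ]
 [-1.    0.01 -0.  ]]
tool shift [91.42 -0.69  0.99]
turn units [ 0.07 -0.01 -0.07]
```

View pics/g1.png

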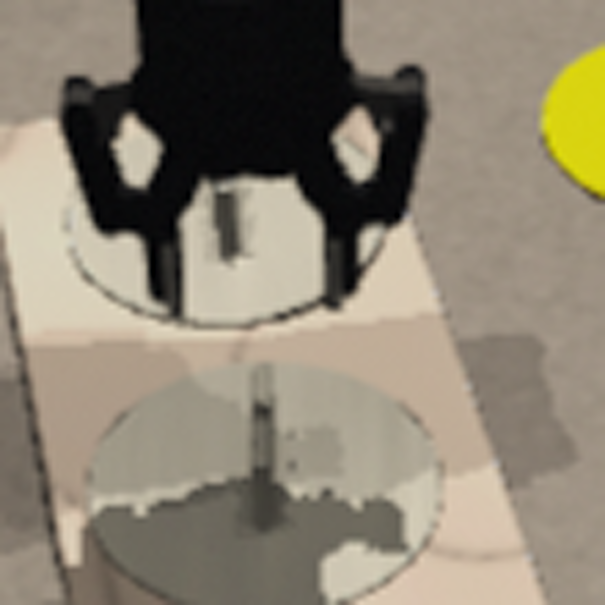

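The open jaws (crop u of about 160–345) straddle the tab (about 262). Descending.

```bash
python3 -m inch '[[20,0,1,0,0,-0.1],[30,0,0,0,0,0],[20,0,0,0,0,0],[8,0,0,0,0,0],[2,0,0,0,0,0]]'
python3 -c "
from h import *
go((499.8,93.5,31),[[0,.996,-.087],[0,-.087,-.996],[-1,0,0]])"
```

```text
time_s: 11.45
position: [505.3, 92.9, 39.8]
orientation: [[0.003, 0.997, -0.082], [0.001, -0.082, -0.997], [-1.0, 0.003, -0.002]]
contact_force: [-0.3, 0.5, -0.3]
gripper_width: 55.5
t 11.45 pos [505.26  92.93  39.8 ] w 55.5 F [-0.28  0.52 -0.34] j [  2.9    3.6  -15.42  70.82   0.07  97.59]
[[ 0.    1.   -0.08]
 [ 0.   -0.08 -1.  ]
 [-1.    0.   -0.  ]]
tool shift [ 8.78 -5.51 -0.11]
turn units [ 0.06 -0.02 -0.03]
```

```bash
python3 -m inch '[[5,-5,0,0,0,0],[3,-1,0,0,0,0],[2,0,0,0,0,0]]'
python3 -m inch '[[1,0,0,0,0,0],[1,0,0,0,0,0],[1,0,0,0,0,0]]' 1 60
python3 -m inch '[[0,0,0,0,0,0]]'
```

```text
time_s: 11.75
position: [500.8, 93.4, 30.8]
orientation: [[0.005, 0.997, -0.082], [0.001, -0.082, -0.997], [-1.0, 0.005, -0.002]]
contact_force: [0.5, -0.8, 0.9]
gripper_width: 55.5
time_s: 12.05
position: [502.1, 93.6, 29.3]
orientation: [[0.009, 0.997, -0.082], [0.002, -0.082, -0.997], [-1.0, 0.009, -0.002]]
contact_force: [-0.5, -0.5, -0.6]
gripper_width: 12.0
time_s: 12.15
position: [502.0, 93.8, 29.7]
orientation: [[0.009, 0.997, -0.082], [0.002, -0.082, -0.997], [-1.0, 0.008, -0.003]]
contact_force: [-0.4, 0.6, -0.7]
gripper_width: 7.2
```

Gripped, with the width at about 7–8 mm. Lifting, pulling back slightly, and tilting by 32°.

```bash
python3 -m inch '[[-2,0,0,0,0,0],[-10,0,0,0,0,0],[-25,0,0,0,0,0],[-30,0,0,0,0,0],[-30,0,0,0,0,0],[-30,-10,0,0,0,0],[-10,-15,0,0,0,0],[0,0,0,0,0,0]]'
python3 -c "
from h import *
for n in('top','side'):
    p,d=grab_frame(n);cv2.imwrite('pics/%s2.png'%n,p)
th=np.radians(32);z=np.array([-np.sin(th),0,np.cos(th)]);x=np.array([np.cos(th),0,np.sin(th)])
R=np.column_stack([-z,x,[0,-1,0]]);go((450,40,180),R)"
```

```text
time_s: 12.95
position: [472.4, 94.9, 170.3]
orientation: [[0.001, 0.997, -0.082], [0.0, -0.082, -0.997], [-1.0, 0.001, -0.0]]
contact_force: [-0.4, 0.2, -3.5]
gripper_width: 7.2
t 13.05 pos [473.25  94.65 168.57] w 7.4 F [-0.7   0.05 -2.79] j [ 3.33 -3.9  -8.05 85.83  0.01 98.06]
[[ 0.    1.   -0.08]
 [ 0.   -0.08 -1.  ]
 [-1.    0.   -0.  ]]
tool shift [-11.45 -18.66  56.38]
turn units [-0.92  0.26  6.39]
```

View pics/side2.png

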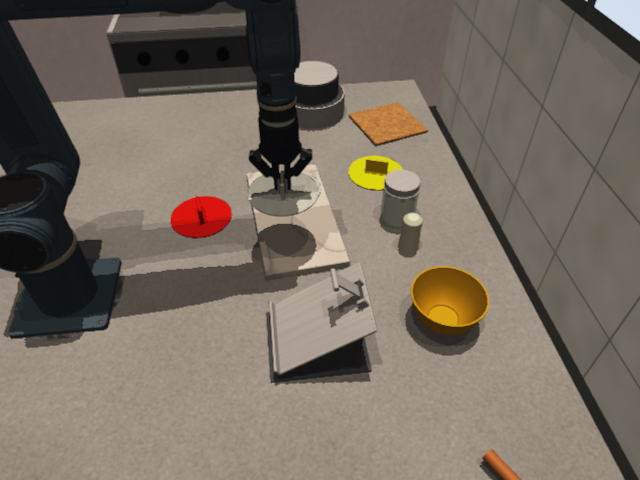

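The base is held at about (283,192). Now the tilt and the transit.

```bash
python3 -m inch '[[-3,-4,12,-0.2,0.05,1.3],[-3,-4,12,-0.2,0.05,1.3],[-3,-4,12,-0.2,0.05,1.3],[-3,-4,12,-0.2,0.05,1.3],[-3,-4,12,-0.1,0.05,1.2],[0,0,10,0,0,0],[0,0,0,0,0,0]]'
python3 -c "
from h import *
th=np.radians(32);z=np.array([-np.sin(th),0,np.cos(th)]);x=np.array([np.cos(th),0,np.sin(th)])
R=np.column_stack([-z,x,[0,-1,0]]);go((450,-177,160),R)"
```

```text
time_s: 13.75
position: [441.1, 23.8, 153.6]
orientation: [[0.515, 0.857, 0.002], [-0.001, 0.002, -1.0], [-0.857, 0.515, 0.002]]
contact_force: [0.6, 0.0, -1.4]
gripper_width: 7.1
t 13.75 pos [441.08  23.78 153.62] w 7.1 F [ 0.58  0.01 -1.4 ] j [ -8.91 -48.26 -46.41  61.14   4.54  82.22]
[[ 0.52  0.86  0.  ]
 [-0.    0.   -1.  ]
 [-0.86  0.52  0.  ]]
tool shift [ -0.72  10.49 200.81]
turn units [0.03 0.01 0.2 ]
```

```bash
python3 -m inch '[[-2,3,25,0,0,0.1],[-2,3,38,0,0,0.1],[-2,2,40,0,0,0],[-2,2,40,0,0,0],[-2,2,38,0,0,0],[0,0,15,0,0,0],[0,0,0,0,0,0]]'
python3 -c "
from h import *
th=np.radians(32);z=np.array([-np.sin(th),0,np.cos(th)]);x=np.array([np.cos(th),0,np.sin(th)])
R=np.column_stack([-z,x,[0,-1,0]]);go((450,-177,140),R)
for n in('top','side'):
    p,d=grab_frame(n);cv2.imwrite('pics/%s3.png'%n,p)
    u0,v0=(330,150) if n=='top' else (230,180)
    crop(p,u0,v0,160,150,4,'pics/%s3c.png'%n)
"
```

```text
time_s: 14.45
position: [446.9, -177.9, 161.3]
orientation: [[0.517, 0.856, 0.007], [0.009, 0.002, -1.0], [-0.856, 0.517, -0.007]]
contact_force: [-0.4, 0.1, -3.7]
gripper_width: 7.3
t 14.45 pos [ 446.9  -177.86  161.33] w 7.3 F [-0.45  0.07 -3.75] j [-43.93 -34.38 -37.94  63.32  21.41  50.21]
[[ 0.52  0.86  0.01]
 [ 0.01  0.   -1.  ]
 [-0.86  0.52 -0.01]]
tool shift [19.88 -8.36 -0.7 ]
turn units [ 0.03 -0.11  0.18]
```

View pics/top3c.png

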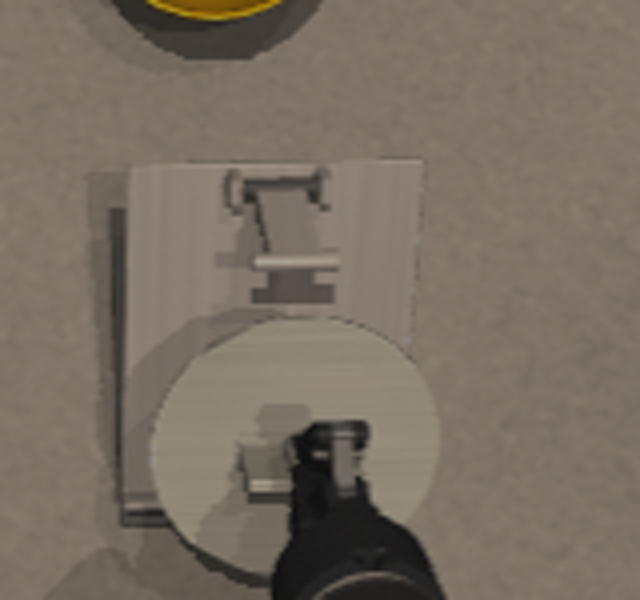

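View pics/side3c.png

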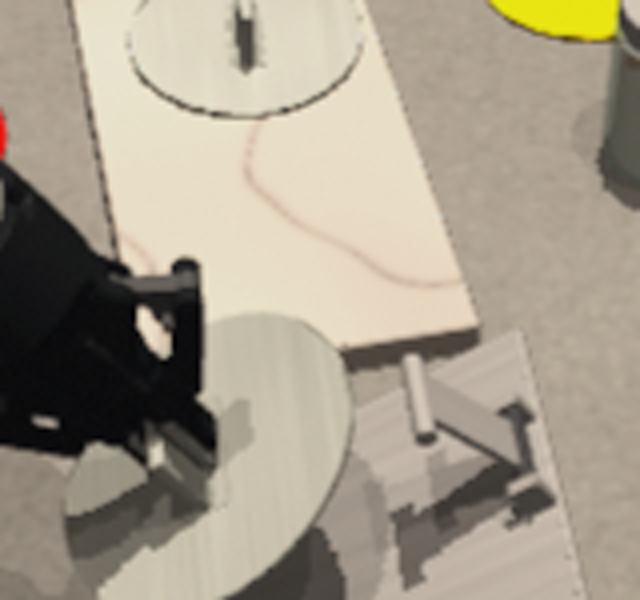

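```bash
python3 - <<'E'
from h import *
np.set_printoptions(suppress=True,precision=2)
for z in(152,157):print(at_z('top',330+152/4,150+448/4,z),at_z('top',330+438/4,150+448/4,z))
# predicted disc outline ellipses in both views given center c
s=read_state();R0=np.array(s['orientation']);
for n in('top','side'):
    p=cv2.imread(f'pics/{n}3.png')
    for dy,col in((0,(0,0,255)),):
        c=np.array(s['position'])+R0@np.array([5.7,0,0])
        a=np.linspace(0,2*np.pi,200)
        q=[proj(n,c+75*(np.cos(t)*R0[:,1]+np.sin(t)*R0[:,2])) for t in a]
        u0,v0=(330,150) if n=='top' else (230,180)
        b=cv2.resize(p[v0:v0+150,u0:u0+160],None,fx=5,fy=5,interpolation=cv2.INTER_CUBIC)
        pts=((np.array(q)-[u0,v0]+.5)*5).astype(np.int32)
        cv2.polylines(b,[pts],True,col,1)
    cv2.imwrite(f'pics/{n}3o.png',b[:600])
E
```

```text
[ 449.78 -101.71  152.  ] [ 447.11 -250.8   152.  ]
[ 449.43 -101.22  157.  ] [ 446.76 -249.66  157.  ]
```

View pics/top3o.png

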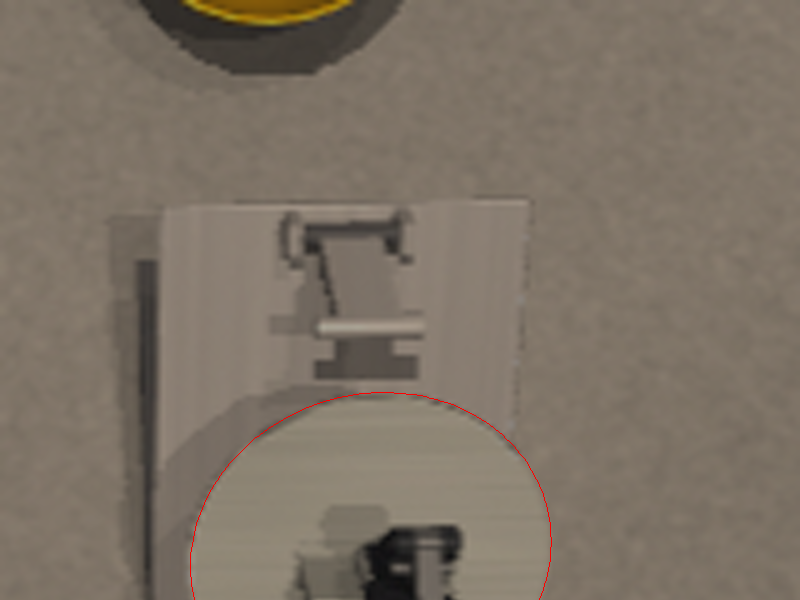

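View pics/side3o.png

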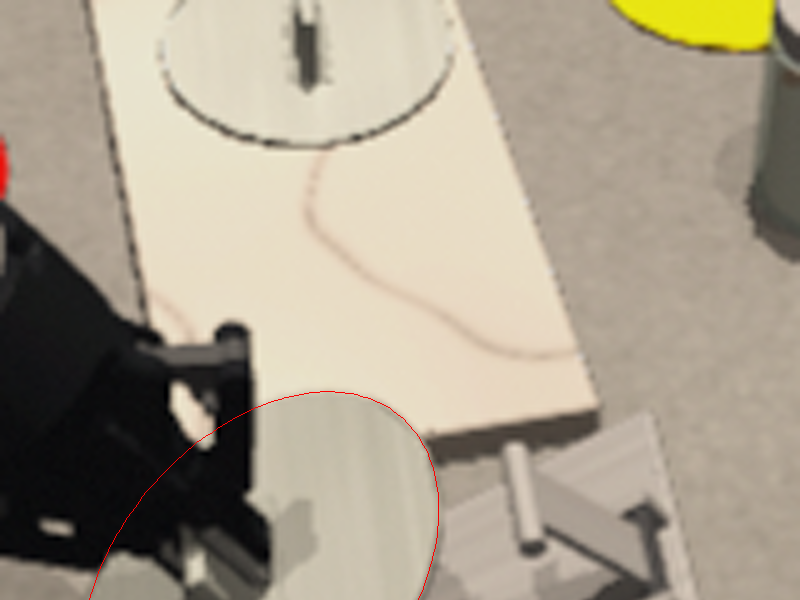

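The predicted disc outline matches the image in both views, so I'll descend along the bed normal.

```bash
cat >> h.py <<'E'
th=np.radians(32);bz=np.array([-np.sin(th),0,np.cos(th)]);bx=np.array([np.cos(th),0,np.sin(th)])
RB=np.column_stack([-bz,bx,[0,-1,0]]);B0=np.array([500,-177.3,70])
def bed(x,z):
    s=read_state();d=np.array(s['position'])-B0;print('bed coords TCP',d@bx,d[1],d@bz);go(B0+x*bx+z*bz,RB)
E
python3 -m inch '[[10,0,0,0,-0.1,0.2],[20,0,0,0,0,0],[15,0,0,0,0,0],[8,0,0,0,0,0],[0,0,0,0,0,0]]'
python3 -c "
from h import *
bed(2,20)"
```

```text
time_s: 15.05
position: [476.9, -168.0, 113.7]
orientation: [[0.529, 0.848, 0.015], [0.011, 0.01, -1.0], [-0.848, 0.529, -0.004]]
contact_force: [-0.5, 0.5, -3.4]
gripper_width: 6.9
bed coords TCP 3.5539297432722 9.282089197973477 49.2710564467407
t 15.05 pos [ 476.9  -168.02  113.67] w 6.9 F [-0.49  0.5  -3.39] j [-39.85 -30.95 -41.85  53.92  20.35  53.96]
[[ 0.53  0.85  0.01]
 [ 0.01  0.01 -1.  ]
 [-0.85  0.53 -0.  ]]
tool shift [29.16 -1.63  9.6 ]
turn units [ 0.12 -0.13  0.01]
```

```bash
python3 -m inch '[[5,-1,8,0.1,-0.1,0],[8,-1,3,0,0,0],[5,0,2,0,0,0],[2,0,1,0,0,0]]'
python3 -c "
from h import *
bed(2,20)"
```

```text
time_s: 15.45
position: [487.4, -182.4, 96.3]
orientation: [[0.531, 0.847, 0.004], [0.002, 0.004, -1.0], [-0.847, 0.531, 0.001]]
contact_force: [0.1, -0.3, -2.2]
gripper_width: 7.4
bed coords TCP 3.263336738963756 -5.112389797504733 28.973249695434237
t 15.45 pos [ 487.41 -182.41   96.3 ] w 7.4 F [ 0.09 -0.33 -2.19] j [-40.2  -27.74 -41.94  50.29  20.11  54.16]
[[ 0.53  0.85  0.  ]
 [ 0.    0.   -1.  ]
 [-0.85  0.53  0.  ]]
tool shift [ 8.98 -1.25 -5.1 ]
turn units [ 0.04 -0.02 -0.01]
```

```bash
python3 -m inch '[[4,-1,-4,0,0,0],[3,0,-1,0,0,0]]'
python3 -c "
from h import *
bed(2,12)"
```

```text
time_s: 15.65
position: [490.5, -178.0, 89.7]
orientation: [[0.531, 0.847, 0.002], [0.001, 0.002, -1.0], [-0.847, 0.531, 0.0]]
contact_force: [-0.8, 0.4, -3.0]
gripper_width: 7.5
bed coords TCP 2.388129962129175 -0.6650107005312407 21.746949184131847
t 15.65 pos [ 490.5  -177.97   89.71] w 7.5 F [-0.83  0.4  -2.95] j [-39.33 -27.51 -42.6   49.08  19.71  55.09]
[[ 0.53  0.85  0.  ]
 [ 0.    0.   -1.  ]
 [-0.85  0.53  0.  ]]
tool shift [ 9.75 -0.4  -0.66]
turn units [ 0.03 -0.01 -0.02]
```

```bash
python3 -m inch '[[4,0,0,0,0,0],[3,0,0,0,0,0]]'; python3 -m inch '[[2,0,0,0,0,0]]'; 
python3 -c "
from h import *
bed(1,9.7)
for n in('top','side'):
    p,d=grab_frame(n);cv2.imwrite('pics/%s4.png'%n,p)
    u0,v0=(340,170) if n=='top' else (250,230)
    crop(p,u0,v0,150,150,4,'pics/%s4c.png'%n)"
```

```text
time_s: 15.85
position: [494.6, -177.8, 83.6]
orientation: [[0.531, 0.847, 0.003], [0.001, 0.003, -1.0], [-0.847, 0.531, 0.001]]
contact_force: [0.7, 0.5, -3.3]
gripper_width: 7.2
time_s: 15.95
position: [495.8, -177.6, 81.6]
orientation: [[0.531, 0.847, 0.003], [0.001, 0.003, -1.0], [-0.847, 0.531, 0.001]]
contact_force: [0.4, 1.1, -3.2]
gripper_width: 7.4
bed coords TCP 2.5369596297258554 -0.3293410757197819 12.049770856060295
t 15.95 pos [ 495.77 -177.63   81.56] w 7.4 F [ 0.39  1.12 -3.25] j [-38.78 -26.37 -42.84  47.5   19.49  55.59]
[[ 0.53  0.85  0.  ]
 [ 0.    0.   -1.  ]
 [-0.85  0.53  0.  ]]
tool shift [ 2.35 -1.54 -0.33]
turn units [ 0.03 -0.01 -0.02]
```

View pics/side4c.png

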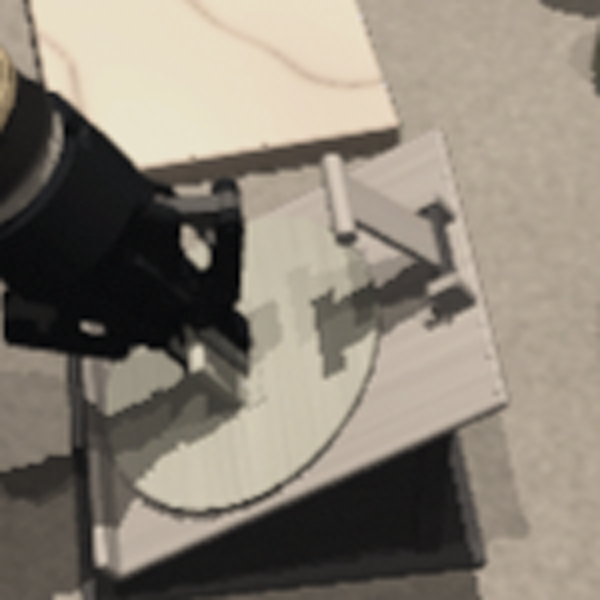

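View pics/top4c.png

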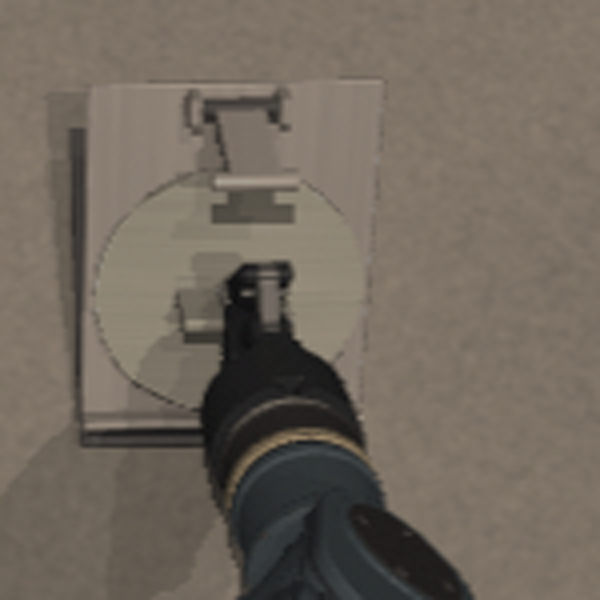

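The disc is above the bed and inside the lip. In the top crop the side gaps are about 7 and 6 px, so it's centred. Lowering to contact.

```bash
python3 -m inch '[[2,0,-0.3,0,0,0]]'; python3 -m inch '[[2,0,0,0,0,0]]';python3 -m inch '[[2,0,0,0,0,0]]'
python3 -c "
from h import *
bed(1,9.7)"
```

```text
time_s: 16.15
position: [496.9, -177.4, 80.0]
orientation: [[0.531, 0.847, 0.003], [0.001, 0.003, -1.0], [-0.847, 0.531, 0.001]]
contact_force: [0.4, -0.1, -2.0]
gripper_width: 7.4
time_s: 16.25
position: [497.3, -177.4, 79.2]
orientation: [[0.53, 0.848, 0.002], [0.001, 0.002, -1.0], [-0.848, 0.53, 0.0]]
contact_force: [-26.9, 5.1, 20.9]
gripper_width: 7.2
time_s: 16.35
position: [497.3, -177.4, 79.2]
orientation: [[0.528, 0.849, 0.001], [0.001, 0.001, -1.0], [-0.849, 0.528, -0.0]]
contact_force: [-28.7, 3.7, 20.1]
gripper_width: 7.4
bed coords TCP 2.5599630297591225 -0.08758818677475233 9.248185589172461
t 16.35 pos [ 497.27 -177.39   79.2 ] w 7.4 F [-28.75   3.73  20.13] j [-38.5  -25.87 -42.71  47.22  19.23  55.92]
[[ 0.53  0.85  0.  ]
 [ 0.    0.   -1.  ]
 [-0.85  0.53 -0.  ]]
tool shift [-0.45 -1.56 -0.09]
turn units [ 0.01 -0.01  0.02]
```

In contact with the bed. Now sliding down the slope to the lip.

```bash
python3 -m inch '[[0,-2,0,0,0,0]]'; python3 -m inch '[[0.5,-2,0,0,0,0]]';python3 -m inch '[[0.5,-2,0,0,0,0]]'
python3 -c "
from h import *
bed(0,9.7);s=read_state();print('bed F',np.array(s['contact_force'])@bx,np.array(s['contact_force'])@bz)"
```

```text
time_s: 16.45
position: [495.9, -177.7, 79.5]
orientation: [[0.529, 0.849, 0.001], [0.0, 0.001, -1.0], [-0.849, 0.529, 0.0]]
contact_force: [1.1, -0.4, -3.3]
gripper_width: 7.1
time_s: 16.55
position: [494.8, -178.1, 78.7]
orientation: [[0.53, 0.848, 0.001], [-0.001, 0.001, -1.0], [-0.848, 0.53, 0.001]]
contact_force: [0.5, 0.9, -1.8]
gripper_width: 6.9
time_s: 16.65
position: [494.3, -178.2, 78.3]
orientation: [[0.533, 0.846, 0.001], [-0.001, 0.002, -1.0], [-0.846, 0.533, 0.002]]
contact_force: [2.1, 2.3, 0.2]
gripper_width: 7.2
bed coords TCP -0.41814404128306193 -0.9328614526515366 10.03702848200399
t 16.65 pos [ 494.33 -178.23   78.29] w 7.2 F [2.07 2.28 0.19] j [-38.97 -26.52 -43.36  47.07  19.54  55.49]
[[ 0.53  0.85  0.  ]
 [-0.    0.   -1.  ]
 [-0.85  0.53  0.  ]]
tool shift [ 0.34  0.42 -0.93]
turn units [ 0.02  0.01 -0.04]
bed F 1.8615638391582536 -0.9349847481221809
```

```bash
for i in 1 2 3; do python3 -m inch '[[0.7,-2,-0.3,0,0,0]]' >/dev/null
python3 -c "
from h import *
s=read_state();d=np.array(s['position'])-B0;F=np.array(s['contact_force']);print('bed',(d@bx).round(2),d[1].round(2),(d@bz).round(2),'F',(F@bx).round(1),(F@bz).round(1))";done
```

```text
bed -0.54 -0.95 9.88 F 3.4 -0.2
bed -0.44 -1.04 9.92 F 2.4 1.8
bed -0.46 -1.01 10.03 F 2.7 3.9
```

```bash
for r in '[[1.5,-3,-0.3,0,0,0]]'; do python3 -m inch '[[1.5,-3,-0.3,0,0,0],[2,-3,-0.3,0,0,0]]' >/dev/null
python3 -c "
from h import *
s=read_state();d=np.array(s['position'])-B0;F=np.array(s['contact_force']);print('bed',(d@bx).round(2),d[1].round(2),(d@bz).round(2),'F',(F@bx).round(1),(F@bz).round(1))
for n in('top','side'):
    p,d=grab_frame(n);cv2.imwrite('pics/%s5.png'%n,p)
    crop(p,*((345,175) if n=='top' else (260,250)),*((110,110) if n=='top' else(130,130)),5,'pics/%s5c.png'%n)
go(B0-.4*bx+9.7*bz,RB)
";done
```

```text
bed -0.23 -1.11 9.94 F 3.5 15.4
t 17.25 pos [ 494.42 -178.38   78.39] w 7.4 F [-4.9   4.07 12.74] j [-39.48 -27.58 -44.54  46.02  20.37  55.05]
[[ 0.55  0.83  0.01]
 [-0.    0.01 -1.  ]
 [-0.83  0.55  0.01]]
tool shift [ 0.37 -0.11 -1.08]
turn units [ 0.09  0.03 -0.27]
```

View pics/side5c.png

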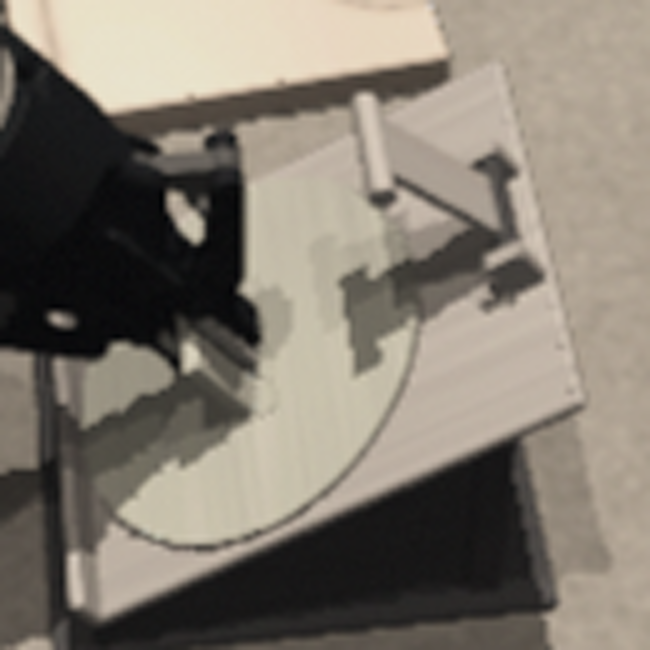

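View pics/top5c.png

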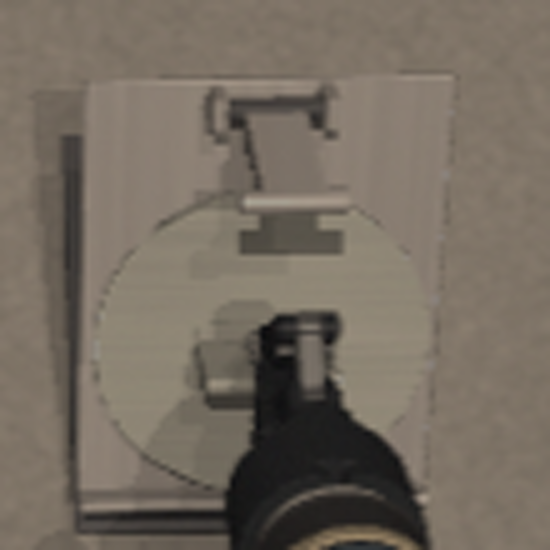

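The disc is at the lip, but the tool has tipped about 1.3° and the disc sits about 2 mm to the right. I'll correct both while still holding it.

```bash
for i in 1; do python3 -m inch '[[0,0.3,-2.5,0,0,-0.25],[0.5,-1,-1.5,0,0,-0.15],[0.8,-1,-0.5,0,0,-0.05]]' >/dev/null
python3 -c "
from h import *
s=read_state();d=np.array(s['position'])-B0;F=np.array(s['contact_force']);print('bed',(d@bx).round(2),d[1].round(2),(d@bz).round(2),'F',(F@bx).round(1),(F@bz).round(1))
go(B0-.4*bx+9.7*bz,RB)
";done
```

```text
bed -0.48 1.38 10.2 F -1.6 11.7
t 17.55 pos [ 494.19 -175.92   78.39] w 7.1 F [-7.6  -1.4   9.05] j [-37.96 -26.18 -42.74  47.7   18.17  55.83]
[[ 0.52  0.86  0.  ]
 [-0.01  0.01 -1.  ]
 [-0.86  0.52  0.01]]
tool shift [0.5  0.07 1.38]
turn units [0.11 0.09 0.17]
```

```bash
for i in 1; do python3 -m inch '[[0.8,-1,0.7,0,0,0.15],[0.8,-1.5,0.3,0,0,0.02]]' >/dev/null
python3 -c "
from h import *
s=read_state();d=np.array(s['position'])-B0;F=np.array(s['contact_force']);print('bed',(d@bx).round(2),d[1].round(2),(d@bz).round(2),'F',(F@bx).round(1),(F@bz).round(1))
go(B0-.4*bx+9.7*bz,RB)
for n in('top','side'):
    p,d=grab_frame(n);cv2.imwrite('pics/%s6.png'%n,p)
    crop(p,*((345,175) if n=='top' else (260,250)),*((110,110) if n=='top' else(130,130)),5,'pics/%s6c.png'%n)
";done
```

```text
bed -0.38 1.14 9.47 F 2.8 7.2
t 17.75 pos [ 494.66 -176.16   77.83] w 7.0 F [-1.48  0.54  7.6 ] j [-38.57 -26.93 -43.75  46.73  19.22  55.43]
[[ 0.53  0.84  0.01]
 [-0.01  0.01 -1.  ]
 [-0.84  0.53  0.01]]
tool shift [-0.22 -0.03  1.14]
turn units [ 0.13  0.06 -0.06]
```

View pics/top6c.png

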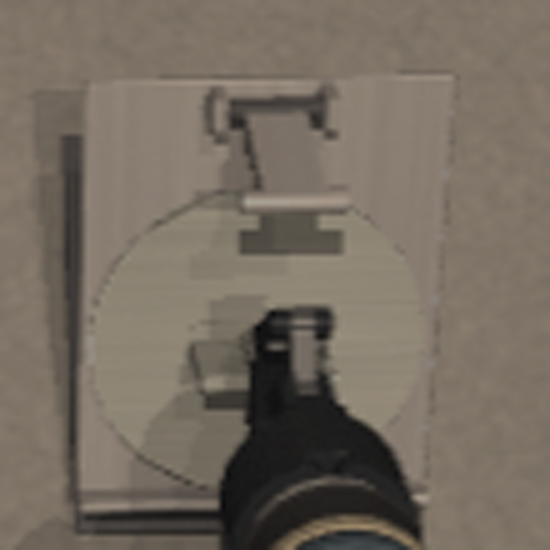

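```bash
python3 -m inch '[[0.6,-1,0.8,0,0,0.05]]' >/dev/null
python3 -c "
from h import *
bed(-.4,9.7)"
python3 -m inch '[[0,0,0,0,0,0],[0,0,0,0,0,0],[0,0,0,0,0,0]]' 0.45
python3 -c "
from h import *
bed(-.4,9.7)"
```

```text
bed coords TCP -0.2853909339322539 1.1157752745288576 9.50088767267528
t 17.95 pos [ 494.72 -176.18   77.91] w 7.1 F [-4.49  3.97  9.63] j [-38.83 -27.14 -44.02  46.5   19.65  55.27]
[[ 0.54  0.84  0.01]
 [-0.    0.01 -1.  ]
 [-0.84  0.54  0.01]]
tool shift [-0.2  -0.12  1.11]
turn units [ 0.13  0.03 -0.13]
time_s: 18.25
position: [492.7, -175.6, 74.8]
orientation: [[0.536, 0.844, 0.007], [-0.002, 0.009, -1.0], [-0.844, 0.536, 0.007]]
contact_force: [-0.4, 0.0, 0.4]
gripper_width: 46.6
bed coords TCP -3.6518854569771797 1.7021536190466406 7.921105157487025
t 18.25 pos [ 492.71 -175.6    74.78] w 46.6 F [-0.43  0.02  0.4 ] j [-38.86 -27.12 -44.26  46.51  19.56  55.26]
[[ 0.54  0.84  0.01]
 [-0.    0.01 -1.  ]
 [-0.84  0.54  0.01]]
tool shift [-1.75  3.25  1.74]
turn units [ 0.11  0.02 -0.08]
```

```bash
python3 -m inch '[[-6,2,0,0,0,0],[-20,0,0,0,0,0],[-30,0,0,0,0,0],[-35,0,0,0,0,0],[-20,0,0,0,0,0],[0,0,0,0,0,0]]'
python3 -c "
from h import *
for n in('top','side'):
    p,d=grab_frame(n);cv2.imwrite('pics/%s7.png'%n,p)
    crop(p,*((345,175) if n=='top' else (260,250)),*((110,110) if n=='top' else(130,130)),5,'pics/%s7c.png'%n)
go((541,-177,220),[[0,1,0],[0,0,-1],[-1,0,0]])
"
```

```text
time_s: 18.85
position: [430.5, -173.8, 169.5]
orientation: [[0.529, 0.848, 0.007], [0.001, 0.008, -1.0], [-0.848, 0.529, 0.003]]
contact_force: [0.3, -1.1, -0.6]
gripper_width: 47.0
t 18.95 pos [ 430.25 -172.83  166.43] w 47.0 F [ 0.34  0.79 -0.52] j [-45.59 -38.23 -39.69  65.25  22.27  48.6 ]
[[ 0.53  0.85  0.01]
 [ 0.    0.01 -1.  ]
 [-0.85  0.53  0.  ]]
tool shift [ 12.77 122.33   5.06]
turn units [ 0.09 -0.02 -6.36]
```

View pics/top7c.png

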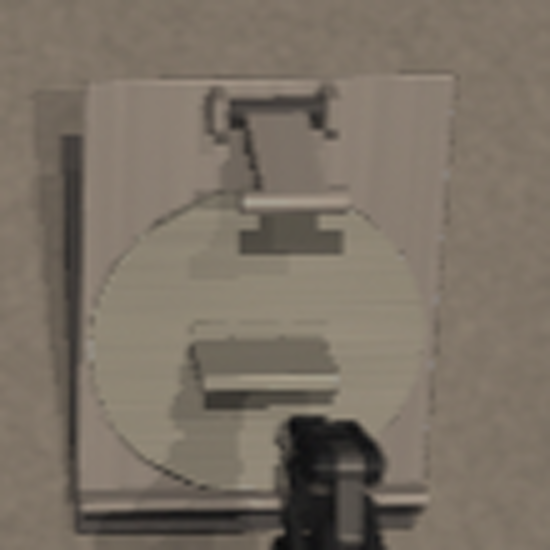

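View pics/side7c.png

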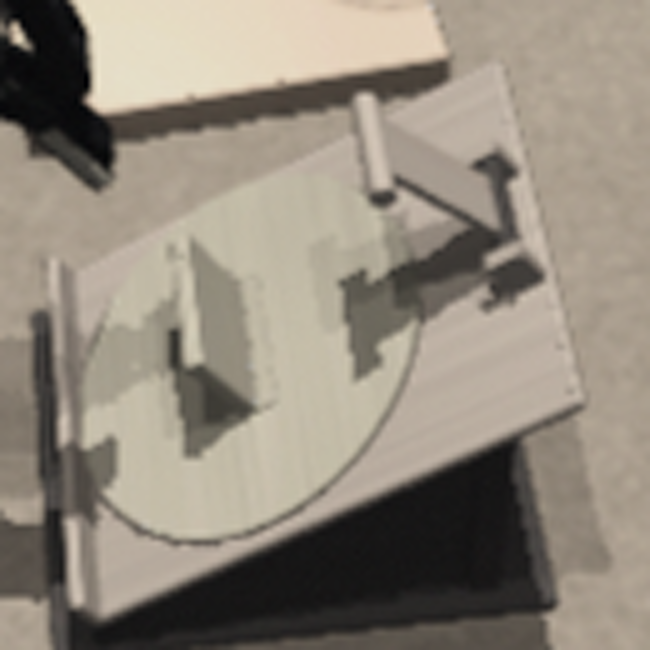

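The base lies flat at the lip, centred (crop disc 90–426, bed 81–438). Next the clip: raise the tool, bring it upright with the fingers shut, and go over the bar.

```bash
python3 -m inch '[[-25,15,0,0,0,-1],[-25,12,0,0,0,-1.4],[-20,10,0,0,0,-1.4],[-10,15,1,0,0,-1.4],[0,25,1,0,0,-1.2],[0,25,1,0,0,0],[0,0,0,0,0,0]]' 1 40
python3 -c "
from h import *
go((542,-177.5,215),[[0,1,0],[0,0,-1],[-1,0,0]])
"
```

```text
time_s: 19.65
position: [487.2, -164.4, 219.0]
orientation: [[-0.07, 0.997, 0.008], [0.031, 0.011, -0.999], [-0.997, -0.07, -0.032]]
contact_force: [-0.2, -0.1, -0.1]
gripper_width: 0.2
t 19.65 pos [ 487.19 -164.41  219.  ] w 0.2 F [-0.21 -0.09 -0.11] j [-26.02   5.88   7.45  95.96  -0.18  63.45]
[[-0.07  1.    0.01]
 [ 0.03  0.01 -1.  ]
 [-1.   -0.07 -0.03]]
tool shift [-0.27 54.81 13.67]
turn units [ 0.11 -0.36  0.8 ]
```

```bash
python3 -m inch '[[-2,20,5,0,-0.3,0.8],[0,22,5,0,0,0],[0,12,3,0,0,0],[0,0,0,0,0,0]]'
python3 -c "
from h import *
go((542,-177.5,200),[[0,1,0],[0,0,-1],[-1,0,0]])
p,d=grab_frame('side');crop(p,270,190,130,130,5,'pics/c1.png')
"
```

```text
time_s: 20.05
position: [539.1, -173.7, 207.6]
orientation: [[-0.016, 1.0, 0.012], [0.012, 0.012, -1.0], [-1.0, -0.016, -0.012]]
contact_force: [0.3, -0.4, -0.2]
gripper_width: 0.1
t 20.05 pos [ 539.15 -173.72  207.58] w 0.1 F [ 0.31 -0.41 -0.25] j [-24.78   9.96  10.79  91.95   0.24  64.51]
[[-0.02  1.    0.01]
 [ 0.01  0.01 -1.  ]
 [-1.   -0.02 -0.01]]
tool shift [7.48 2.92 3.91]
turn units [ 0.14 -0.14  0.18]
```

View pics/c1.png

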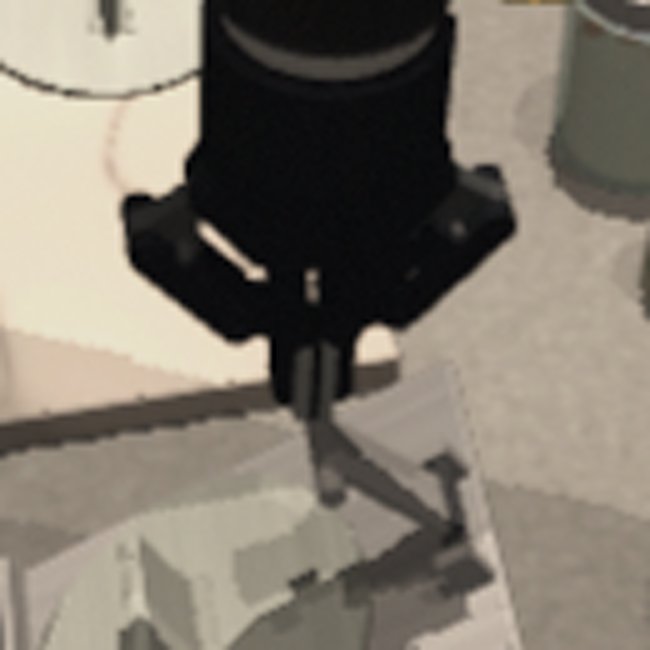

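With this yaw the knuckles would pass close to the hinge lugs. I'll turn the hand 90° so they spread along y before pressing.

```bash
python3 -m inch '[[-8,0,0,-1.2,0,0.1],[-3,0,0,-1.7,0,0],[0,0,0,-1.7,0,0],[0,0,0,-1.7,0,0],[0,0,0,-1.7,0,0],[0,0,0,-1.7,0,0],[0,0,0,-1.7,0,0],[0,0,0,-1.7,0,0],[0,0,0,-1.7,0,0],[0,0,0,-1.7,0,0],[0,0,0,-1.2,0,0],[0,0,0,0,0,0]]'
python3 -c "
from h import *
go((541,-177.5,200),[[0,0,1],[0,1,0],[-1,0,0]])
"
```

```text
time_s: 21.3
position: [523.1, -169.7, 214.8]
orientation: [[-0.023, -0.011, 1.0], [0.017, 1.0, 0.012], [-1.0, 0.017, -0.023]]
contact_force: [-0.1, -0.5, -0.4]
gripper_width: -0.2
t 21.3 pos [ 523.08 -169.7   214.81] w -0.2 F [-0.06 -0.48 -0.41] j [-25.15   8.06   9.48  93.03   0.33 -25.81]
[[-0.02 -0.01  1.  ]
 [ 0.02  1.    0.01]
 [-1.    0.02 -0.02]]
tool shift [14.26 -8.26 18.16]
turn units [ 0.13 -0.26 -0.2 ]
```

```bash
python3 -m inch '[[0,-5,12,0.1,-0.2,-0.2],[4,-3,6,0,0,0],[3,0,1,0,0,0]]'
python3 -c "
from h import *
go((540,-177.5,198),[[0,0,1],[0,1,0],[-1,0,0]])
p,d=grab_frame('side');crop(p,270,190,130,130,5,'pics/c2.png')
"
```

```text
time_s: 21.6
position: [542.5, -178.1, 207.4]
orientation: [[-0.003, 0.003, 1.0], [-0.002, 1.0, -0.003], [-1.0, -0.002, -0.003]]
contact_force: [-0.3, -0.8, 0.0]
gripper_width: -0.2
t 21.6 pos [ 542.51 -178.09  207.39] w -0.2 F [-0.33 -0.75  0.03] j [-24.79   9.56  10.33  90.88  -0.2  -24.59]
[[-0.  0.  1.]
 [-0.  1. -0.]
 [-1. -0. -0.]]
tool shift [ 9.4   0.61 -2.48]
turn units [-0.04 -0.04  0.03]
```

View pics/c2.png

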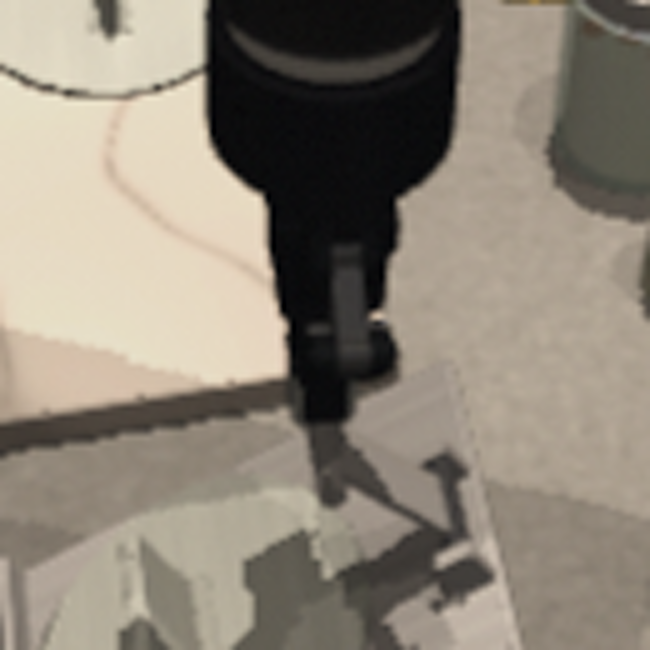

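```bash
python3 -m inch '[[8,0,-2,0,0,0],[8,0,-1,0,0,0],[8,0,-1,0,0,0]]'; python3 -m inch '[[10,0,-1,0,0,0],[10,0,-1,0,0,0]]'
```

```text
time_s: 21.95
position: [537.0, -178.1, 182.2]
orientation: [[-0.006, 0.004, 1.0], [-0.003, 1.0, -0.004], [-1.0, -0.003, -0.006]]
contact_force: [-5.4, -0.1, 5.8]
gripper_width: -0.3
time_s: 22.15
position: [532.8, -178.3, 161.7]
orientation: [[-0.009, 0.005, 1.0], [-0.004, 1.0, -0.005], [-1.0, -0.004, -0.009]]
contact_force: [-1.5, 0.2, 2.2]
gripper_width: -0.0
```

```bash
python3 -m inch '[[10,0,1,0,0,0],[10,0,1,0,0,0]]'; python3 -m inch '[[8,0,2,0,0,0],[8,0,2,0,0,0]]'
python3 -c "
from h import *
go((540,-177.5,111),[[0,0,1],[0,1,0],[-1,0,0]])
p,d=grab_frame('side');crop(p,270,220,130,130,5,'pics/c3.png')
"
```

```text
time_s: 22.35
position: [534.0, -178.3, 139.8]
orientation: [[-0.01, 0.005, 1.0], [-0.003, 1.0, -0.005], [-1.0, -0.004, -0.01]]
contact_force: [-2.7, -0.9, 2.4]
gripper_width: 0.4
time_s: 22.55
position: [538.0, -178.3, 121.3]
orientation: [[-0.01, 0.005, 1.0], [-0.003, 1.0, -0.006], [-1.0, -0.003, -0.01]]
contact_force: [0.9, -0.1, 1.7]
gripper_width: -0.5
t 22.55 pos [ 537.98 -178.28  121.33] w -0.5 F [ 0.88 -0.06  1.74] j [-24.89   9.67   0.66  81.45  -0.4  -24.57]
[[-0.01  0.01  1.  ]
 [-0.    1.   -0.01]
 [-1.   -0.   -0.01]]
tool shift [10.31  0.82  2.12]
turn units [-0.06 -0.12  0.03]
```

View pics/c3.png

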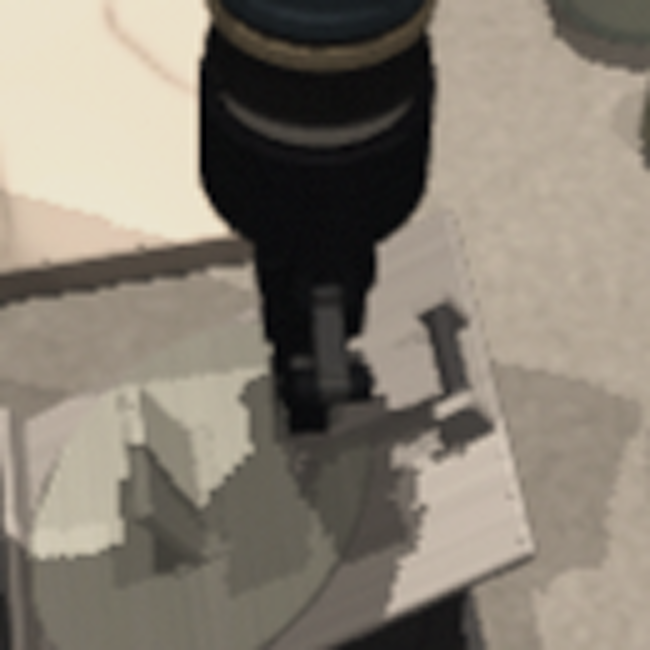

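The clip is going down ahead of the fingers, and there's still about 10 mm to go.

```bash
python3 -m inch '[[6,0,2,0,0,0]]'; python3 -m inch '[[4,0,0,0,0,0]]'; python3 -m inch '[[3,0,0,0,0,0]]'; python3 -m inch '[[3,0,0,0,0,0]]'
```

```text
time_s: 22.7
position: [539.8, -178.1, 115.1]
orientation: [[-0.011, 0.005, 1.0], [-0.003, 1.0, -0.005], [-1.0, -0.003, -0.011]]
contact_force: [-17.1, 4.5, 45.9]
gripper_width: -0.0
time_s: 22.8
position: [539.7, -178.1, 115.5]
orientation: [[-0.01, 0.005, 1.0], [-0.004, 1.0, -0.005], [-1.0, -0.004, -0.01]]
contact_force: [-11.2, 3.4, 25.0]
gripper_width: 0.2
time_s: 22.9
position: [539.6, -178.0, 115.8]
orientation: [[-0.009, 0.005, 1.0], [-0.005, 1.0, -0.005], [-1.0, -0.005, -0.009]]
contact_force: [-5.1, 1.8, 9.1]
gripper_width: 0.1
time_s: 23.0
position: [539.6, -178.0, 115.8]
orientation: [[-0.008, 0.004, 1.0], [-0.006, 1.0, -0.004], [-1.0, -0.006, -0.008]]
contact_force: [-5.2, 1.1, 11.2]
gripper_width: -0.1
```

It stopped hard at z = 115. I'd expect that with the finger's edge on the sloping arm, but I'll back off and look.

```bash
python3 -m inch '[[-10,0,0,0,0,0],[-30,0,0,0,0,0],[-40,0,-5,0,0,0],[-40,0,-30,0,0,0],[-20,0,-45,0,0,0],[0,0,-45,0,0,0],[0,0,-20,0,0,0]]'
python3 -c "
from h import *
st()
np.set_printoptions(suppress=True,precision=1)
for n in('top','side'):
    p,d=grab_frame(n);cv2.imwrite('pics/%s8.png'%n,p)
    crop(p,*((345,175) if n=='top' else (260,250)),*((110,110) if n=='top' else(130,130)),5,'pics/%s8c.png'%n)
    h=B0+53*bx+9*bz; print(n,'expected tip px',proj(n,h),'ends',proj(n,h+[0,22,0]),proj(n,h-[0,22,0]))
"
```

```text
time_s: 23.7
position: [397.4, -177.0, 261.9]
orientation: [[-0.002, -0.0, 1.0], [-0.007, 1.0, 0.0], [-1.0, -0.007, -0.002]]
contact_force: [0.3, 0.0, -0.0]
gripper_width: 0.1
t 23.7 pos [ 397.38 -177.01  261.85] w 0.1 F [ 0.26  0.01 -0.  ] j [-32.56 -10.1   -3.03  96.94  -0.4  -32.57]
[[-0.   -0.    1.  ]
 [-0.01  1.    0.  ]
 [-1.   -0.01 -0.  ]]
top expected tip px [399.3 221.7] ends [389.2 221.8] [409.3 221.5]
side expected tip px [331.3 307.9] ends [329.7 298.5] [333.  317.7]
```

View pics/side8c.png

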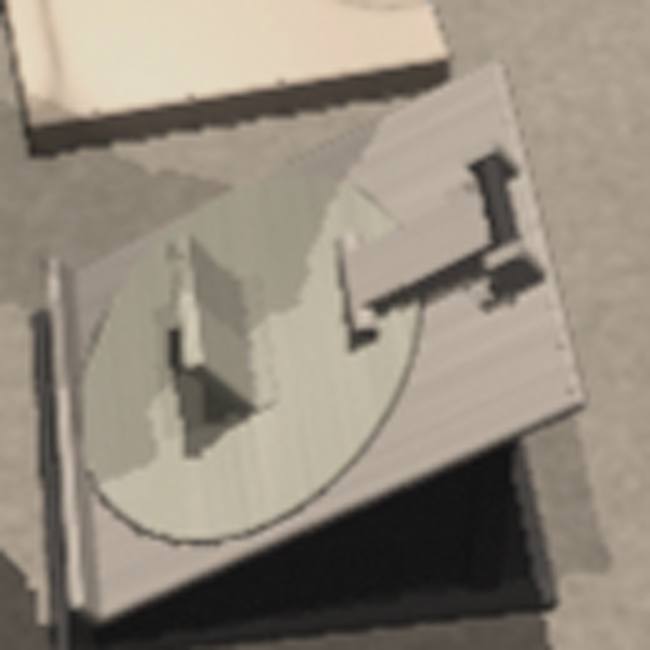

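View pics/top8c.png

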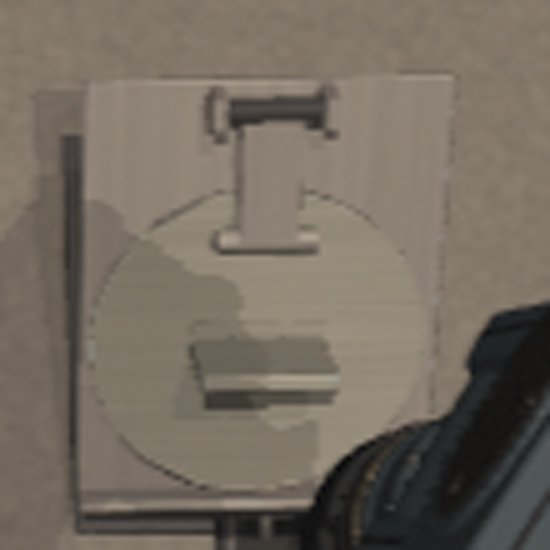

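```bash
python3 - <<'E'
from h import *
np.set_printoptions(suppress=True,precision=1)
for n,uv in(('side',[(329,300),(330,304),(331,309),(332,314)]),('top',[(390,223),(394,223),(402,223),(406,223)])):
    p,d=grab_frame(n)
    for u,v in uv:
        P=at_depth(n,u,v,d[v,u]);q=P-B0;print(n,P,'bed',q@bx,q@bz)
    # arm and disc heights
p,d=grab_frame('side')
for u,v in[(340,303),(345,300),(350,297),(355,294), (320,330),(310,340),(315,300)]:
    P=at_depth('side',u,v,d[v,u]);q=P-B0;print('arm/disc',(u,v),'bed',q@bx,q[1],q@bz)
E
```

```text
side [ 537.8 -162.5  110.7] bed 53.669133542631215 14.504039330030102
side [ 538.6 -170.7  109.1] bed 53.44704308664063 12.700829715660973
side [ 538.5 -184.6  112.4] bed 55.06847463654064 15.568323558497775
side [ 539.1 -193.4  109. ] bed 53.815534034912496 12.322219452556578
top [ 537.1 -156.4  109. ] bed 52.16271507713406 13.427851440318536
top [ 535.7 -163.9  117.7] bed 55.59058261856071 21.52350395296831
top [ 536.3 -182.3  111.4] bed 52.72339191524343 15.822510034491355
top [ 536.5 -191.4  108.8] bed 51.52747604554913 13.50963571804094
arm/disc (340, 303) bed 73.67445291985935 -1.7092651226066948 13.059766677316814
arm/disc (345, 300) bed 84.2258560660045 0.035876809192586734 12.480067723236985
arm/disc (350, 297) bed 95.79138132860268 -0.3624302716189334 14.476016537374539
arm/disc (355, 294) bed 105.94388909588673 1.9683896732760218 13.176301631038351
arm/disc (320, 330) bed 20.39876993637957 -30.254012116503958 3.271413312058875
arm/disc (310, 340) bed -3.492337470303958 -40.12516413101798 1.8841224444788502
arm/disc (315, 300) bed 18.88310471260218 40.12768561469019 2.659060767443708
```

The clip arm lies parallel to the bed: its z is about 13 mm all along, and the bar top is at about 13–15 mm (14 expected). Last, a look at the whole scene.

View pics/top8.png

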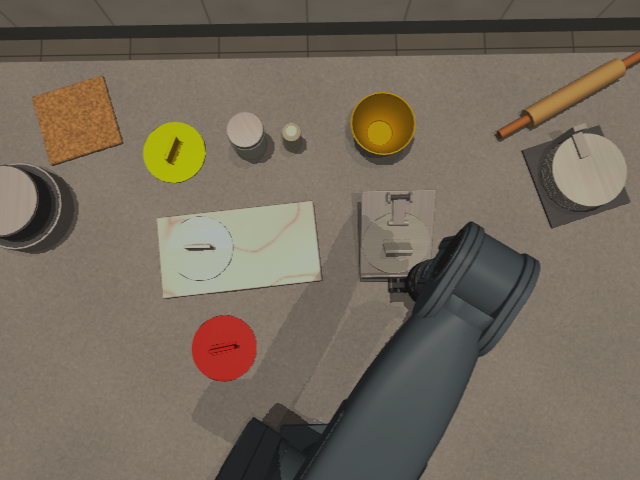

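View pics/side8.png

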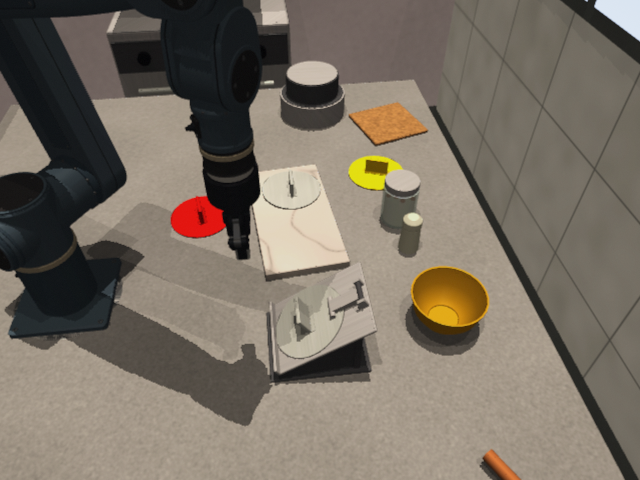

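The bent base is still on the slab at (201,248). The bowl, shaker, jar and look-alikes are where they were. The sound base lies in the holder with the clip down, and the arm is clear. Handing in.

```bash
python3 -c "
from h import *
hand_in();st()"
```

```text
the job is handed in; nothing more can be done
the job is handed in; nothing more can be done
```

The job is done and handed in at about 24 s of the 70 s allowed. The left base is the bent one. The right base is sound and now lies in the holder with the clip down on it.

- **Rocking:** I pressed near then far on each base, left one first, for at least half a second each. On the left base the far rim rose about 7 mm when I pressed the near side, and the near rim rose about 6–7 mm when I pressed the far side. The right base stayed flat, within about 1.5 mm.
- **Placing:** I lifted the right base by its tab, tilted it 32° and lowered it onto the bed, then slid it down until it stopped at the lip. While still holding it, I corrected a slight tilt and a 2 mm sideways offset, then let go.
- **Clip:** I pushed the clip down until it stopped hard. The wrist force peaked at about 46–49 N, well under the 120 N limit. The fingertips stopped about 4 mm higher than I had computed, most likely because their edge rested on the sloping arm.
- **Last checks:**
  - **Base:** lies flat, against the lip, and within about 1 mm of centre.
  - **Clip:** the bar is where it should be in the side view and the arm lies parallel to the bed. The top view puts the bar about 4 mm off, roughly half of which is that camera's known bias.
  - **Surroundings:** the bent base is still on the slab, nothing else looks moved, and the arm touches nothing.

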